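# Demould the cast plugs with the stripping fork

### The job

Demould the plugs: of the four aluminium mould cups standing mouth down on the left of the bench, those that show a wide off-white foot under the rim still hold a cast plug, which sticks and comes along when the cup is lifted, so slide that foot home under the lip of the steel stripping fork and draw the mould straight up off it. Put all the plugs into the steel bowl, and stand all four moulds, mouth down, in the dark oven tray; a mould that is already empty goes straight into the tray. Do not topple a mould or push the other things on the bench about, and leave the bowl standing level.

Things in the scene. Friction and masses are not known exactly. Their poses are not given: they have to be found in the camera images.
- mould_1_center (a point): centre (half-way up) of a round aluminium mould cup, 40 mm wide (41 over a band near the top), 52 mm tall, mouth down, z axis up; wall 3 mm, 120 g. Filled, it stands on the foot of its plug: rim 6 mm, centre 32 mm above the bench. Empty: rim on the bench, centre at 26 mm. Grip it across the sides in the upper half, to stay clear of the fork's lip
- cast_plug_1_center (a point): centre (25 mm above the underside) of the off-white plug cast in the mould of the same number; None if that mould is empty. 50 mm tall: round foot 56 mm wide, 6 mm thick, then a shank tapering from 30 to 27 mm. 50 g. Sticks in its mould (3 to 5 N to draw out along the axis), where only the foot shows, 8 mm all round. Bare, grip it by the top of the shank
- mould_2_center (a point): centre (half-way up) of a round aluminium mould cup, 40 mm wide (41 over a band near the top), 52 mm tall, mouth down, z axis up; wall 3 mm, 120 g. Filled, it stands on the foot of its plug: rim 6 mm, centre 32 mm above the bench. Empty: rim on the bench, centre at 26 mm. Grip it across the sides in the upper half, to stay clear of the fork's lip
- cast_plug_2_center (a point): centre (25 mm above the underside) of the off-white plug cast in the mould of the same number; None if that mould is empty. 50 mm tall: round foot 56 mm wide, 6 mm thick, then a shank tapering from 30 to 27 mm. 50 g. Sticks in its mould (3 to 5 N to draw out along the axis), where only the foot shows, 8 mm all round. Bare, grip it by the top of the shank
- mould_3_center (a point): centre (half-way up) of a round aluminium mould cup, 40 mm wide (41 over a band near the top), 52 mm tall, mouth down, z axis up; wall 3 mm, 120 g. Filled, it stands on the foot of its plug: rim 6 mm, centre 32 mm above the bench. Empty: rim on the bench, centre at 26 mm. Grip it across the sides in the upper half, to stay clear of the fork's lip
- cast_plug_3_center (a point): centre (25 mm above the underside) of the off-white plug cast in the mould of the same number; None if that mould is empty. 50 mm tall: round foot 56 mm wide, 6 mm thick, then a shank tapering from 30 to 27 mm. 50 g. Sticks in its mould (3 to 5 N to draw out along the axis), where only the foot shows, 8 mm all round. Bare, grip it by the top of the shank
- mould_4_center (a point): centre (half-way up) of a round aluminium mould cup, 40 mm wide (41 over a band near the top), 52 mm tall, mouth down, z axis up; wall 3 mm, 120 g. Filled, it stands on the foot of its plug: rim 6 mm, centre 32 mm above the bench. Empty: rim on the bench, centre at 26 mm. Grip it across the sides in the upper half, to stay clear of the fork's lip
- cast_plug_4_center (a point): centre (25 mm above the underside) of the off-white plug cast in the mould of the same number; None if that mould is empty. 50 mm tall: round foot 56 mm wide, 6 mm thick, then a shank tapering from 30 to 27 mm. 50 g. Sticks in its mould (3 to 5 N to draw out along the axis), where only the foot shows, 8 mm all round. Bare, grip it by the top of the shank
- fork_seat (a point): seat of the stripping fork, fixed to the bench: top of its 5 mm base plate, where a plug's axis stands when its foot is home. x axis points into the fork, its mouth looks to -x. 9 mm above the plate lies a U-shaped lip, 3.5 mm thick (screw heads on it 3 mm more): arms from x = -36 to 40 mm either side of a slot 46 mm wide, closed behind at x = 23 mm; it holds a foot down on three sides
- fork_mouth (a point): point on the base plate before the fork's mouth, 85 mm before the seat (x = -85 mm in the fork's frame), same axes: clear place to set a plug's foot down before sliding it in along x. The plate is 100 mm wide and begins 25 mm before this point; flared guides begin 24 mm after it; the channel under the lip is 61 mm wide and ends 1.5 mm past a seated foot
- tray_floor (a point): centre of the top of the floor (3 mm above the bench) of a fixed shallow dark steel oven tray, inside 119 mm (its x) by 274 mm (its y), rim 9 mm above the floor (14 mm above the bench over the bead). Left of it, from world x = 0.65 and y = 0.13 on, lies a fixed rack with a 32 mm rim
- steel_bowl: loose pressed steel bowl, 158 mm wide at the rim, 63 mm high, about 90 mm wide at the floor, about 0.3 kg; origin under its centre on the bench, z up
- timer: bystander: small timer with a red dial, 48 x 64 x 50 mm, origin under its centre. Near it the fixed bench vice, 62 mm high, fills world x = 0.30 to 0.405, y = 0.23 to 0.29
- cotton_roll: bystander: roll of cotton, 63 mm wide, 35 mm tall, origin under its centre
- tweezers: bystander: steel tweezers lying flat, 124 mm long, origin under the middle

How it is judged:
At the end, for the whole second after the job is handed in: every mould stands upright (0.12 rad), mouth down and empty, on the tray floor (centre under 29 mm above it, inside its walls); every plug is in the bowl (centre within 72 mm of its axis, under 85 mm high); the bowl stands level (0.1 rad) (x of mould_1_center in the frame of tray_floor between -0.06 and 0.06 m and y of mould_1_center in the frame of tray_floor between -0.138 and 0.138 m and z of each of mould_1_center, mould_2_center, mould_3_center, mould_4_center in the frame of tray_floor below 0.029 m and angle between each of mould_1_center, mould_2_center, mould_3_center, mould_4_center's own z axis and vertical below 0.12 rad and horizontal distance between each of cast_plug_1_center, cast_plug_2_center, cast_plug_3_center, cast_plug_4_center and steel_bowl below 0.072 m and height (world z) of each of cast_plug_1_center, cast_plug_2_center, cast_plug_3_center, cast_plug_4_center below 0.085 m and x of mould_2_center in the frame of tray_floor between -0.06 and 0.06 m and y of mould_2_center in the frame of tray_floor between -0.138 and 0.138 m and x of mould_3_center in the frame of tray_floor between -0.06 and 0.06 m and y of mould_3_center in the frame of tray_floor between -0.138 and 0.138 m and x of mould_4_center in the frame of tray_floor between -0.06 and 0.06 m and y of mould_4_center in the frame of tray_floor between -0.138 and 0.138 m and angle between steel_bowl's own z axis and vertical below 0.1 rad); the robot touches nothing.
It fails at once if a bystander (timer, cotton roll, tweezers) is pushed more than 4 cm aside (distance of any of timer, cotton_roll, tweezers from where it was at the start of the episode above 0.04 m).
It fails at once if a mould is toppled (angle between any of mould_1_center, mould_2_center, mould_3_center, mould_4_center's own z axis and vertical above 0.9 rad).
Of cast_plug_1, cast_plug_2, cast_plug_3, cast_plug_4 only 2 to 3 are there at a start; the rules pass over those that are not, and their reading is None.
At some moment in a run one of steel_bowl, cast_plug_1, cast_plug_2, cast_plug_3, cast_plug_4 may be knocked a few centimetres aside while the robot is not near it.
It also fails if it takes over 210 s, if anything falls off the work surface, if the arm or the gripper's body presses on something with over 40 N, if the wrist force passes 120 N, or if a joint passes its speed limit or range.

### The arm

A 6-joint arm with a two-finger parallel gripper is mounted at the origin on a cart in front of the work surface, level with it; the furniture and walls round the work are solid. World frame = base frame: x ahead of the robot, y to its left, z up, the work surface at z = 0. Lengths are in m, angles in rad, forces in N, time in s.
With the tool pointing down it reaches from about 0.25 to 0.775 m from the base axis. Payload 4 kg.
Tool frame: the origin (TCP) lies midway between the tips of the shut fingers; the grasp point (between the pads) lies 19 mm behind it; z points along the fingers, y is the direction in which the jaws open and shut (so a half turn about z gives the same grasp; the last joint's range is limited). The gripper opens to 94 mm and grips with 3 to 60 N. Pads are 16 mm wide; open, the fingers measure 119 mm over their backs; the gripper's body (75 mm by 177 mm) begins 78 mm behind the grasp point.
Start: joints at [-0.103, 0.087, 1.371, -0, 1.684, -0.103], TCP at [0.55, -0, 0.173] pointing down, gripper open.
Joint ranges: [-3.1, 3.1], [-0.76, 2.03], [0.27, 2.55], [-1.08, 4.22], [0.17, 2.65], [-2.57, 2.57]. Speed limits (rad/s): [2.79, 2.79, 3.14, 3.14, 3.14, 3.14].

### API

Orientations are given as a 3x3 rotation matrix whose columns are the frame's x, y, z axes.
In Python, from cell import get_obs, capture, hand_in gives the robot as it stands.
- The arm moves only by the shell command python3 -m creep 'ROWS'. ROWS is JSON, one flat list of numbers, 5 for each row, row after row: the opening, from 0 (shut) to 1 (fully open), then the shift along the tool's x, y, z in mm, then the turn about the tool's z in degrees. In form: [jaw, dx, dy, dz, roll, jaw, dx, dy, dz, roll, ...]. A call has 1 to 12 rows; each row shifts and turns the pose as measured when the row begins, along the tool's axes as they then stand; what a row does not reach is not made up. A row lasts 1/12 s, in which the tool goes at most 41.7 mm and 7.16 degrees, less where a joint would pass 70% of its speed; a pose out of reach is approached as far as the arm can. A call with a gripper value outside its range is refused whole. The fingers move at their own pace and stop on an object; the grip force is fixed at half the most. Time passes only in rows, so rows that do not move let the fingers close. It gives the time, the measured TCP pose, the force and the opening at its end, in the units of the state.
- get_obs(): the state, without advancing time (a new reading comes with each control period).
- capture(name): name is "scene" or "side" or "wrist"; returns a dict with "image" (480x640x3 uint8, red, green, blue), "camera_matrix" (3x3 intrinsics, pixels), "R" (3x3) and "t" (3): a world point X has camera coordinates R X + t; the wrist camera has in their place "T_tool_cam" (4x4, takes a point from camera to tool coordinates, whose origin is the TCP and whose axes are the flange's). Camera axes: x right, y down, z forward; pixel columns grow to the right and rows downward; lengths in m; the calibration is good to about 2 mm. A picture is of the moment at which its call begins: read the wrist's pose just before it. There is no depth.
- hand_in(): hands the job in, once; it reports no verdict.
The state is a dict: "time_s": time; "q": joint angles; "joint_velocities": joint speeds; "effort": joint torques, N m; "eef_pos": TCP position; "eef_rot": TCP orientation; "contact_force": force on the tool from outside, world axes, zero at the start; "ft_torque": the same for the moment, N m; "grip_width": opening from 0.0 (shut) to 1.0 (fully open).
Only numpy, scipy, OpenCV 4.12 (cv2) and the standard library are available. Lean on these libraries where they do the work, as an engineer would, in place of code of your own. Each camera call takes 0.05 s, during which the arm holds its last target.

## Working session

There is one attempt and no reset: what is moved stays moved. The work goes in short steps, Python scripts to look and compute and a shell command to move; the robot and the scene stay as the last step left them, time stands still between calls to the robot, and variables do not carry over. Pictures are saved under pics/ and viewed, and the job is handed in when it is done.

```bash
ls; mkdir -p pics
python3 - <<'E'
from cell import get_obs,capture
import cv2
o=get_obs(); print(o)
for n in ["scene","side","wrist"]:
    c=capture(n); cv2.imwrite(f"pics/{n}0.png",c["image"][:,:,::-1])
    print(n,{k:v for k,v in c.items() if k!="image"})
E
```

```text
pics
{'time_s': 0.0, 'q': array([-1.03152124e-01,  8.79328104e-02,  1.37227238e+00, -3.63965853e-05,
        1.68362044e+00, -1.03085469e-01]), 'joint_velocities': array([ 0.00148344, -0.0009504 ,  0.00081571,  0.00010783, -0.00056209,
       -0.00074318]), 'effort': array([ 1.28542815e-03, -3.40182602e+01, -3.02423716e+01,  7.18220207e-02,
        3.29729996e-02, -1.13141955e-04]), 'eef_pos': array([5.49357869e-01, 1.92518870e-05, 1.71707223e-01]), 'eef_rot': array([[ 7.09281542e-05,  9.99997523e-01, -2.22483135e-03],
       [ 9.99999979e-01, -7.04968100e-05,  1.93955090e-04],
       [ 1.93797765e-04, -2.22484505e-03, -9.99997506e-01]]), 'contact_force': array([-0.98688575,  0.33933476, -0.34497196]), 'ft_torque': array([-0.00036183, -0.00206467,  0.04968547]), 'grip_width': 0.9977554752730484}
scene {'camera_matrix': array([[492.85345961,   0.        , 313.99033461],
       [  0.        , 492.85345961, 242.87666699],
       [  0.        ,   0.        ,   1.        ]]), 'R': array([[ 0.90351459, -0.42851257,  0.0061947 ],
       [-0.29413566, -0.6305653 , -0.71824203],
       [ 0.31
[... 303 characters left out ...]
69, -0.02270596],
       [-0.19097937,  0.41353024, -0.89023571],
       [ 0.41804402, -0.78630425, -0.45493386]]), 't': array([0.50990899, 0.12610019, 0.93772993])}
wrist {'camera_matrix': array([[379.72260326,   0.        , 319.46676956],
       [  0.        , 379.72260326, 245.30413325],
       [  0.        ,   0.        ,   1.        ]]), 'T_tool_cam': array([[-9.71845664e-04, -9.61557301e-01, -2.74602645e-01,
         7.95532795e-02],
       [ 9.99998308e-01, -1.36333227e-03,  1.23479539e-03,
         7.68631385e-04],
       [-1.56170117e-03, -2.74600981e-01,  9.61556999e-01,
        -2.12841666e-01],
       [ 0.00000000e+00,  0.00000000e+00,  0.00000000e+00,
         1.00000000e+00]])}
```

View pics/scene0.png

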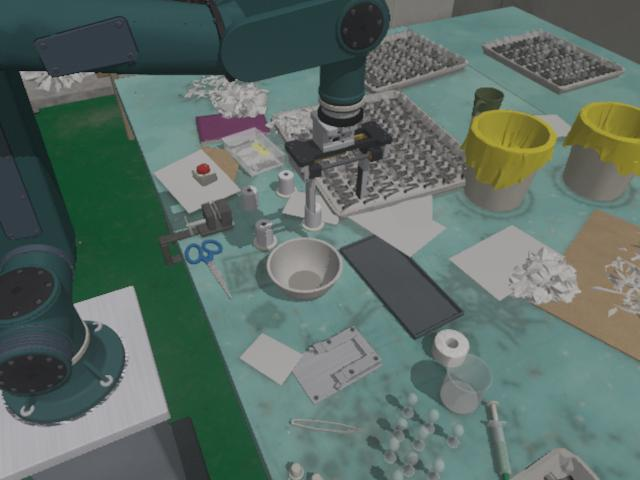

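View pics/side0.png

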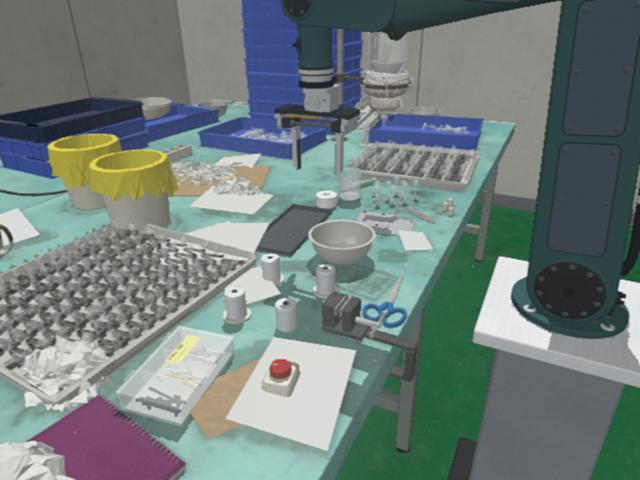

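View pics/wrist0.png

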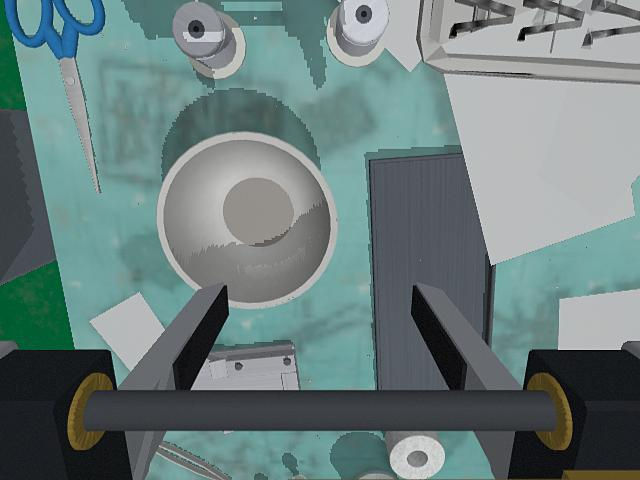

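```bash
cat > h.py <<'E'
import numpy as np, cv2
from cell import get_obs,capture
def cam(name,save=None):
    o=get_obs(); c=capture(name)
    K=c["camera_matrix"]
    if name=="wrist":
        T=np.eye(4);T[:3,:3]=o["eef_rot"];T[:3,3]=o["eef_pos"]
        M=np.linalg.inv(T@c["T_tool_cam"]); R,t=M[:3,:3],M[:3,3]
    else: R,t=c["R"],c["t"]
    if save:
        cv2.imwrite(f"pics/{save}.png",c["image"][:,:,::-1])
        np.savez(f"pics/{save}.npz",K=K,R=R,t=t)
    return c["image"][:,:,::-1]
def ld(s):
    d=np.load(f"pics/{s}.npz"); return d["K"],d["R"],d["t"]
def crop(s,x0,y0,x1,y1,f,out):
    im=cv2.imread(f"pics/{s}.png")[y0:y1,x0:x1]
    im=cv2.resize(im,None,fx=f,fy=f,interpolation=cv2.INTER_CUBIC)
    for u in range((x0//10+1)*10,x1,10):
        cv2.line(im,((u-x0)*f,0),((u-x0)*f,14 if u%50==0 else 5),(0,0,255),1)
        if u%50==0: cv2.putText(im,str(u),((u-x0)*f+2,14),0,.45,(0,0,255),1)
    for v in range((y0//10+1)*10,y1,10):
        cv2.line(im,(0,(v-y0)*f),(14 if v%50==0 else 5,(v-y0)*f),(0,0,255),1)
        if v%50==0: cv2.putText(im,str(v),(16,(v-y0)*f+4),0,.45,(0,0,255),1)
    cv2.imwrite(f"pics/{out}.png",im)
def plane(s,uv,z):
    K,R,t=ld(s); d=R.T@np.linalg.inv(K)@np.array([uv[0],uv[1],1.]); C=-R.T@t
    return C+d*(z-C[2])/d[2]
def proj(s,X):
    K,R,t=ld(s); p=K@(R@np.array(X)+t); return p[:2]/p[2]
def tri(*obs):
    A=np.zeros((3,3));b=np.zeros(3);L=[]
    for s,uv in obs:
        K,R,t=ld(s); d=R.T@np.linalg.inv(K)@np.array([uv[0],uv[1],1.]); d/=np.linalg.norm(d); C=-R.T@t
        P=np.eye(3)-np.outer(d,d); A+=P;b+=P@C;L.append((P,C))
    X=np.linalg.solve(A,b); return X,[round(float(np.linalg.norm(P@(X-C)))*1000,1) for P,C in L]
E
python3 - <<'E'
from h import *
for n in ["scene","side","wrist"]: cam(n,n+"0")
crop("scene0",230,160,350,310,5,"a1")
crop("side0",210,200,410,340,4,"a2")
crop("scene0",230,320,400,410,4,"a3")
E
```

```text
(no output)
```

View pics/a1.png

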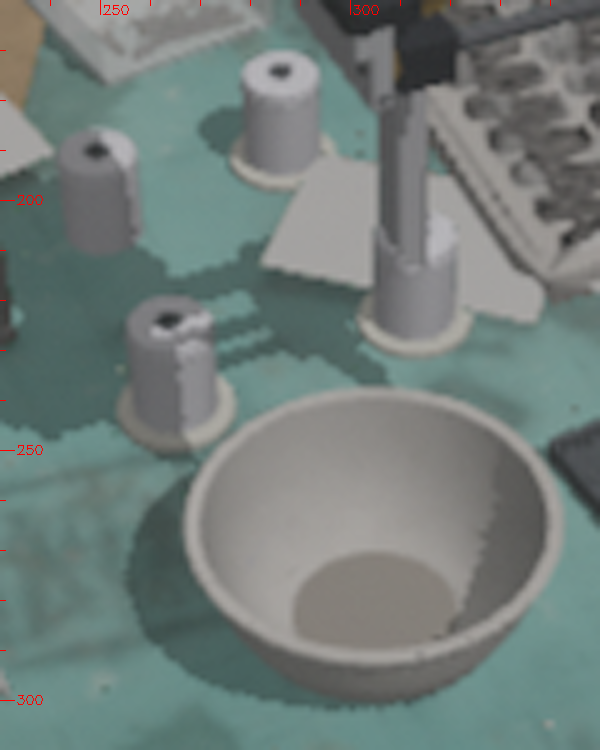

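View pics/a2.png

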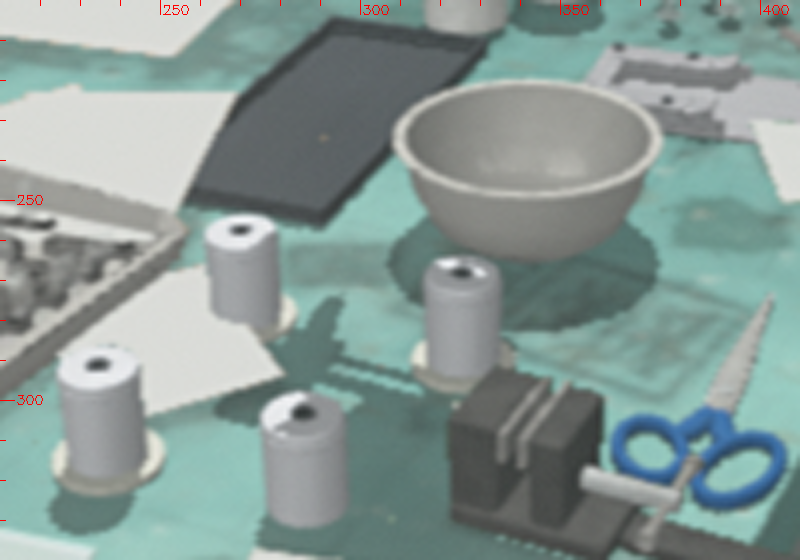

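View pics/a3.png

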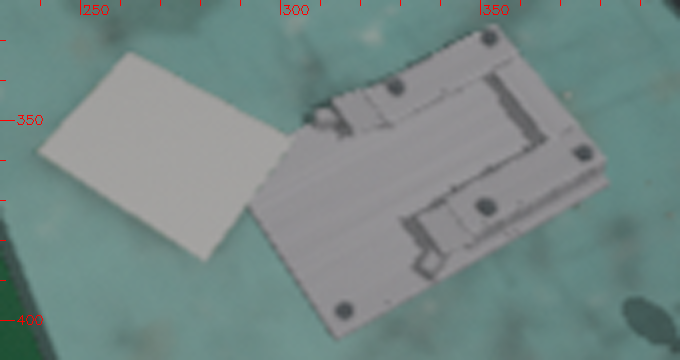

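Run:
```python
from h import *
np.set_printoptions(precision=4,suppress=True)
print("A",tri(("scene0",(286,174.4)),("side0",(234.3,291.3))))
print("B",tri(("scene0",(249.4,190.2)),("side0",(285.8,303))))
print("C",tri(("scene0",(264,224.2)),("side0",(325.3,268)),("wrist0",(197,31))))
print("C",tri(("scene0",(264,224.2)),("side0",(325.3,268))))
print("D",tri(("side0",(270,257.5)),("wrist0",(364,14))))
print("bowl",plane("wrist0",(247,220),.063),plane("wrist0",(258,212),.003))
print("timer",plane("scene0",(204,180),.0))
# fork screw corners on plate: scene crop (344,310)->(316,397.5); (396,87)->(329,341.8) ; 
print(plane("scene0",(230+340/4,320+338/4),.005),"corner near y-"); print(plane("scene0",(230+248/4,320+205/4),.005),"corner near y+")
for n,p in dict(s1=(329,341.7),s2=(352,329.5),s3=(375.7,358),s4=(351.5,371.7)).items(): print(n,plane("scene0",p,.02))
# tray corners scene
for p in [(341,249),(372,236),(462,309),(414,334)]: print("tray",plane("scene0",p,.014))
```

```text
A (array([0.5741, 0.3144, 0.0561]), [1.8, 1.8])
B (array([0.4694, 0.2988, 0.0506]), [1.6, 1.6])
C (array([0.4551, 0.1596, 0.0558]), [2.1, 1.5, 1.0])
C (array([0.4547, 0.1605, 0.0562]), [1.7, 1.7])
D (array([0.585 , 0.1701, 0.0563]), [0.2, 0.2])
bowl [0.4881 0.0104 0.063 ] [0.4881 0.0059 0.003 ]
timer [0.3906 0.4537 0.    ]
[ 0.381  -0.2612  0.005 ] corner near y-
[ 0.3709 -0.1842  0.005 ] corner near y+
s1 [ 0.4563 -0.1644  0.02  ]
s2 [ 0.5091 -0.1582  0.02  ]
s3 [ 0.5181 -0.2328  0.02  ]
s4 [ 0.4641 -0.239   0.02  ]
tray [0.5954 0.0519 0.014 ]
tray [0.6811 0.0595 0.014 ]
tray [ 0.7375 -0.2046  0.014 ]
tray [ 0.6151 -0.2147  0.014 ]
```

```bash
python3 -m creep '[1,38,-7,-20,0,1,38,-7,-20,0,1,38,-7,-20,0,1,38,-7,-20,0,1,0,0,0,0]'
python3 - <<'E'
from h import *
cam("wrist","w1"); print(get_obs()["eef_pos"])
E
```

```text
time_s: 0.72
eef_pos: [0.5212, 0.1504, 0.2494]
eef_rot: [[0.009, 1.0, -0.008], [1.0, -0.009, 0.001], [0.001, -0.008, -1.0]]
contact_force: [0.1, -1.1, 0.7]
grip_width: 1.001
[0.52136019 0.14768184 0.24759669]
```

View pics/w1.png

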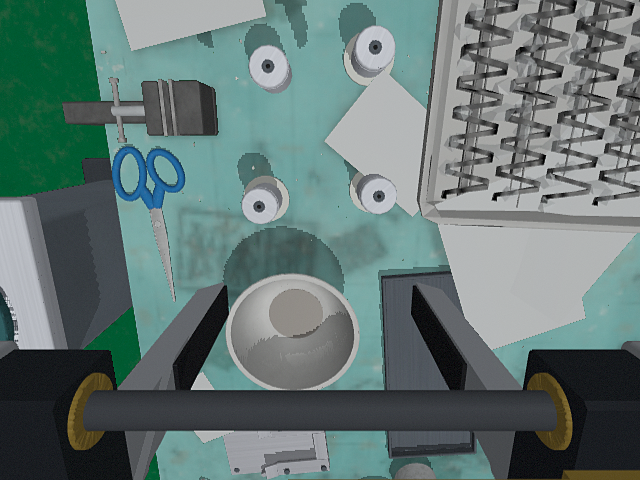

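Run:
```python
from h import *
np.set_printoptions(precision=4,suppress=True)
print("A",tri(("scene0",(286,174.4)),("side0",(234.3,291.3)),("w1",(375,47.5))))
print("B",tri(("scene0",(249.4,190.2)),("side0",(285.8,303)),("w1",(267.5,66))))
print("C",tri(("scene0",(264,224.2)),("side0",(325.3,268)),("wrist0",(197,31)),("w1",(260,207))))
print("D",tri(("side0",(270,257.5)),("wrist0",(364,14)),("w1",(377,194.5))))
print("bowl",plane("w1",(292,332),.063))
for n,z,p in zip("ABCD",(.056,.05,.056,.056),[(375,47.5),(267.5,66),(260,207),(377,194.5)]): print(n,plane("w1",p,z))
```

```text
A (array([0.575 , 0.3136, 0.0558]), [2.5, 1.3, 1.5])
B (array([0.4699, 0.2986, 0.0504]), [2.0, 1.3, 0.8])
C (array([0.4556, 0.1589, 0.056 ]), [2.7, 1.3, 0.4, 1.6])
D (array([0.5841, 0.1703, 0.0565]), [0.4, 1.1, 1.4])
bowl [0.4875 0.011  0.063 ]
A [0.5763 0.3128 0.056 ]
B [0.4706 0.2985 0.05  ]
C [0.4566 0.1578 0.056 ]
D [0.5827 0.1702 0.056 ]
```

```bash
python3 -m creep '[1,38,-13,20,0,0.9,38,-13,30,0,0.8,38,-13,30,0,0.7,36,-13,30,0,0.7,0,0,0,0]'
```

```text
time_s: 1.18
eef_pos: [0.478, 0.2789, 0.1444]
eef_rot: [[0.021, 1.0, -0.005], [1.0, -0.021, -0.007], [-0.007, -0.004, -1.0]]
contact_force: [-0.8, -1.4, -0.7]
grip_width: 0.752
```

```bash
python3 -m creep '[0.7,19,-9,30,-1,0.7,0,0,0,0]'; python3 -m creep '[0.7,0,0,0,0]'
```

```text
time_s: 1.35
eef_pos: [0.4686, 0.2945, 0.1126]
eef_rot: [[0.002, 1.0, -0.01], [1.0, -0.002, -0.011], [-0.011, -0.01, -1.0]]
contact_force: [-0.7, -0.4, -2.4]
grip_width: 0.702
time_s: 1.43
eef_pos: [0.4689, 0.2932, 0.1122]
eef_rot: [[0.002, 1.0, -0.01], [1.0, -0.003, -0.013], [-0.013, -0.01, -1.0]]
contact_force: [0.1, -0.8, 0.8]
grip_width: 0.699
```

```bash
python3 -m creep '[0.7,6,1,25,0,0.7,1,1,25,0,0.7,0,0,18,0,0.7,0,0,0,0]'; python3 -m creep '[0.7,0,0,0,0]'
```

```text
time_s: 1.77
eef_pos: [0.4772, 0.2943, 0.0472]
eef_rot: [[0.01, 1.0, -0.001], [1.0, -0.01, -0.013], [-0.013, -0.001, -1.0]]
contact_force: [0.0, 0.2, -0.9]
grip_width: 0.699
time_s: 1.85
eef_pos: [0.4785, 0.293, 0.0481]
eef_rot: [[0.012, 1.0, 0.0], [1.0, -0.012, -0.013], [-0.013, 0.0, -1.0]]
contact_force: [0.3, 1.0, 0.6]
grip_width: 0.703
```

```bash
python3 -m creep '[0.7,5.5,-8.5,0,0,0.7,0,0,0,0]'; python3 -m creep '[0.7,0,0,0,0]';python3 -m creep '[0.7,0,0,0,0]'
```

```text
time_s: 2.02
eef_pos: [0.4722, 0.2977, 0.0512]
eef_rot: [[0.016, 1.0, 0.004], [1.0, -0.016, -0.012], [-0.011, 0.004, -1.0]]
contact_force: [1.2, -0.2, 0.3]
grip_width: 0.7
time_s: 2.1
eef_pos: [0.4732, 0.2979, 0.053]
eef_rot: [[0.016, 1.0, 0.007], [1.0, -0.016, -0.01], [-0.01, 0.007, -1.0]]
contact_force: [-0.5, 0.2, 0.2]
grip_width: 0.698
time_s: 2.18
eef_pos: [0.474, 0.2984, 0.0547]
eef_rot: [[0.016, 1.0, 0.009], [1.0, -0.016, -0.009], [-0.009, 0.009, -1.0]]
contact_force: [0.1, 1.4, -0.2]
grip_width: 0.702
```

```bash
python3 -m creep '[0.7,0,-3,12,-1,0.7,0,-1.5,12,0,0.7,0,-1,8,0,0.7,0,-1,3,0]'
```

```text
time_s: 2.52
eef_pos: [0.4701, 0.2997, 0.0215]
eef_rot: [[-0.006, 1.0, 0.017], [1.0, 0.006, -0.005], [-0.005, 0.017, -1.0]]
contact_force: [-0.2, 0.2, 0.2]
grip_width: 0.702
```

```bash
python3 -m creep '[0,0,-1,1,0,0,0,-1,1,0,0,0,0,1,0,0,0,0,1,0]'
```

```text
time_s: 2.85
eef_pos: [0.4667, 0.2995, 0.0157]
eef_rot: [[-0.007, 1.0, 0.015], [1.0, 0.007, -0.007], [-0.007, 0.015, -1.0]]
contact_force: [0.9, 0.5, 1.0]
grip_width: 0.451
```

```bash
python3 -m creep '[0,0,0,-2,0,0,0,0,-1,0,0,0,0,0,0]'
```

```text
time_s: 3.1
eef_pos: [0.4668, 0.2995, 0.0189]
eef_rot: [[-0.007, 1.0, 0.015], [1.0, 0.007, -0.006], [-0.007, 0.015, -1.0]]
contact_force: [0.3, -0.5, -1.7]
grip_width: 0.377
```

```bash
python3 -m creep '[0,0,0,0,0]';  python3 - <<'E'
from h import *
cam("wrist","w2");cam("side","s2"); crop("side0",210,200,410,340,4,"a2");crop("s2",210,200,410,340,4,"s2c")
a=cv2.imread("pics/w2.png");b=cv2.imread("pics/s2c.png");cv2.imwrite("pics/m.png",np.hstack([cv2.resize(a,(400,300)),cv2.resize(b,(400,300))]))
E
```

```text
time_s: 3.18
eef_pos: [0.4668, 0.2995, 0.019]
eef_rot: [[-0.007, 1.0, 0.015], [1.0, 0.007, -0.006], [-0.007, 0.015, -1.0]]
contact_force: [0.3, -0.3, -2.3]
grip_width: 0.376
```

View pics/m.png

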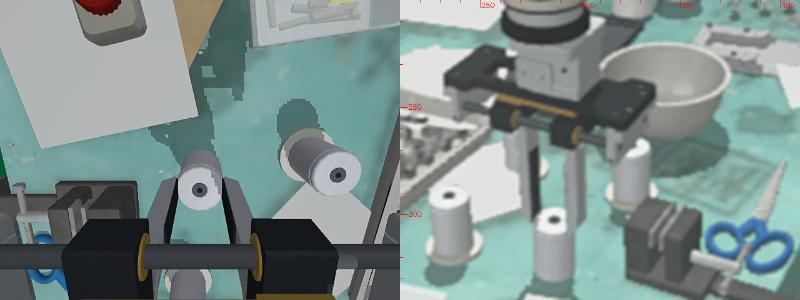

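Run:
```python
from h import *
np.set_printoptions(precision=4,suppress=True)
crop("w2",250,220,400,330,5,"w2c")
print(plane("w2",(320,304),.05), plane("w2",(540,280),.056))
print(proj("w2",(.470,.2985,.05)))
```

```text
[0.4676 0.2955 0.05  ] [0.5773 0.3112 0.056 ]
[324.6296 298.7374]
```

View pics/w2c.png

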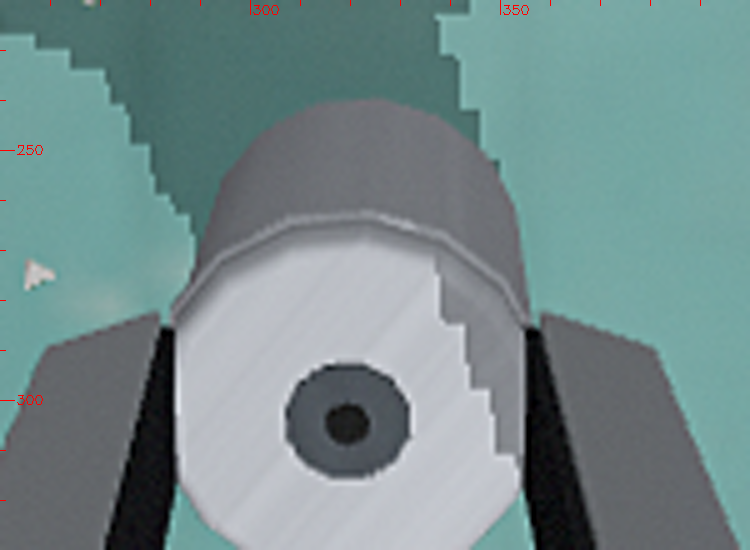

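Run:
```python
from h import *
np.set_printoptions(precision=4,suppress=True)
crop("w1",360,250,500,480,3,"w1c")
for p in [(380,273),(453,266),(388,451),(474,457),(475,310)]: print(p,plane("w1",p,.014))
```

```text
(380, 273) [0.5957 0.0656 0.014 ]
(453, 266) [0.686  0.0742 0.014 ]
(388, 451) [ 0.6165 -0.2084  0.014 ]
(474, 457) [ 0.7418 -0.2195  0.014 ]
(475, 310) [0.7194 0.0142 0.014 ]
```

View pics/w1c.png

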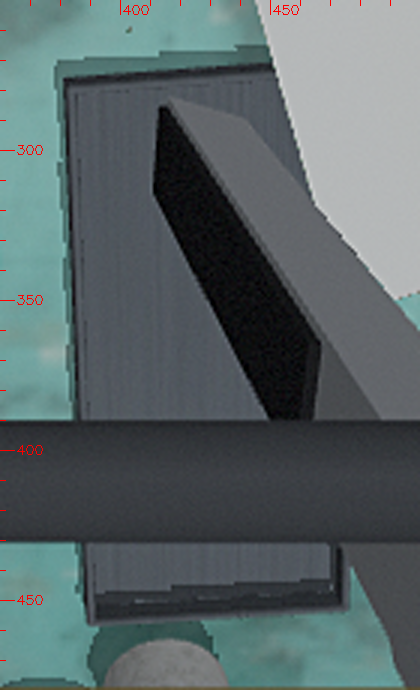

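```bash
python3 -m creep '[0,0,0,-25,0,0,0,0,-30,0,0,0,0,-35,0,0,0,0,-30,0,0,0,0,-10,0]'; python3 -m creep '[0,0,0,0,0]'
```

```text
time_s: 3.7
eef_pos: [0.4604, 0.298, 0.1463]
eef_rot: [[-0.007, 1.0, 0.0], [1.0, 0.007, -0.014], [-0.014, 0.0, -1.0]]
contact_force: [0.2, 0.1, -0.4]
grip_width: 0.375
time_s: 3.78
eef_pos: [0.4618, 0.2987, 0.1491]
eef_rot: [[-0.007, 1.0, 0.005], [1.0, 0.007, -0.012], [-0.012, 0.005, -1.0]]
contact_force: [0.0, -0.1, -1.4]
grip_width: 0.373
```

```bash
python3 -m creep '[0,-30,14,0,0,0,-37,17,0,0,0,-37,17,0,0,0,-37,17,0,0,0,-37,17,0,0,0,-37,17,0,0,0,-37,17,0,0,0,-37,17,0,0,0,-37,17,0,0,0,-30,14,0,0]'; python3 -m creep '[0,0,0,0,0]'
```

```text
time_s: 4.62
eef_pos: [0.626, -0.0602, 0.1304]
eef_rot: [[-0.024, 1.0, -0.02], [1.0, 0.024, -0.007], [-0.006, -0.02, -1.0]]
contact_force: [0.0, 0.4, -1.2]
grip_width: 0.377
time_s: 4.7
eef_pos: [0.6266, -0.0667, 0.1264]
eef_rot: [[-0.017, 1.0, -0.024], [1.0, 0.017, -0.009], [-0.009, -0.024, -1.0]]
contact_force: [-0.2, -0.3, -1.4]
grip_width: 0.376
```

```bash
python3 -m creep '[0,-32,14,-3,0,0,-30,14,-3,0,0,-22,10,-3,0,0,-3,2,-2,0,0,0,0,-1,0]'; python3 -m creep '[0,0,0,0,0]'
```

```text
time_s: 5.12
eef_pos: [0.6631, -0.1552, 0.1209]
eef_rot: [[-0.014, 0.999, -0.048], [1.0, 0.014, 0.0], [0.001, -0.048, -0.999]]
contact_force: [1.2, -0.1, -2.1]
grip_width: 0.377
time_s: 5.2
eef_pos: [0.6623, -0.1545, 0.119]
eef_rot: [[-0.014, 0.999, -0.051], [1.0, 0.014, 0.002], [0.002, -0.051, -0.999]]
contact_force: [-0.3, 1.1, -0.4]
grip_width: 0.373
```

```bash
python3 -m creep '[0,-2,3,20,0,0,-1,2,25,0,0,-1,2,25,0,0,0,1,12,0]'
```

```text
time_s: 5.53
eef_pos: [0.6672, -0.152, 0.0374]
eef_rot: [[-0.02, 0.999, -0.044], [1.0, 0.02, 0.002], [0.003, -0.044, -0.999]]
contact_force: [-0.2, 0.1, -2.9]
grip_width: 0.374
```

```bash
python3 -m creep '[0,-2,1,8,0,0,0,0,5,0]';python3 -m creep '[0,0,0,3,0]'
```

```text
time_s: 5.7
eef_pos: [0.6653, -0.1502, 0.0207]
eef_rot: [[-0.023, 0.998, -0.05], [1.0, 0.024, 0.004], [0.005, -0.05, -0.999]]
contact_force: [-0.1, 0.7, -1.2]
grip_width: 0.376
time_s: 5.78
eef_pos: [0.6651, -0.1496, 0.0191]
eef_rot: [[-0.024, 0.998, -0.05], [1.0, 0.025, 0.004], [0.005, -0.05, -0.999]]
contact_force: [-3.3, -0.1, 13.2]
grip_width: 0.377
```

Contact (13 N). Release and go up.

```bash
python3 -m creep '[0.65,0,0,-1,0,0.65,0,0,0,0,0.65,0,0,0,0]';python3 -m creep '[0.65,0,0,-20,0,0.65,0,0,-35,0,0.7,0,-10,-35,0]'
```

```text
time_s: 6.03
eef_pos: [0.6673, -0.149, 0.0248]
eef_rot: [[-0.026, 0.999, -0.043], [1.0, 0.026, 0.002], [0.003, -0.043, -0.999]]
contact_force: [0.4, -0.3, 0.1]
grip_width: 0.555
time_s: 6.28
eef_pos: [0.6574, -0.1475, 0.1086]
eef_rot: [[-0.026, 0.998, -0.058], [1.0, 0.027, 0.007], [0.009, -0.058, -0.998]]
contact_force: [0.6, -0.3, 0.5]
grip_width: 0.684
```

```bash
python3 -m creep '[1,-17,-33,-20,0,1,-17,-33,-20,0,1,-17,-33,-20,0,1,-17,-33,-10,0,1,-17,-30,-10,0,1,-10,-20,0,0]';python3 - <<'E'
from h import *
print(get_obs()["eef_pos"],get_obs()["eef_rot"][:,2])
cam("wrist","w3");cam("scene","sc3")
E
```

```text
time_s: 6.78
eef_pos: [0.4861, -0.25, 0.2154]
eef_rot: [[-0.036, 0.999, -0.031], [0.999, 0.035, -0.005], [-0.004, -0.031, -1.0]]
contact_force: [0.9, -0.1, 1.0]
grip_width: 0.997
[ 0.48606566 -0.25003808  0.21536113] [-0.03096932 -0.00521523 -0.99950673]
```

View pics/w3.png

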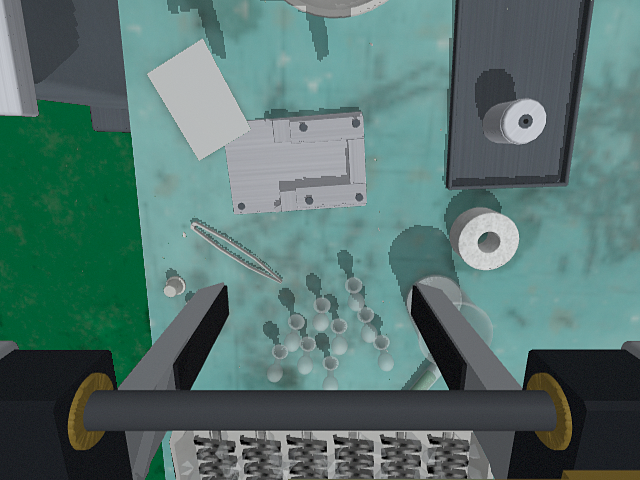

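View pics/sc3.png

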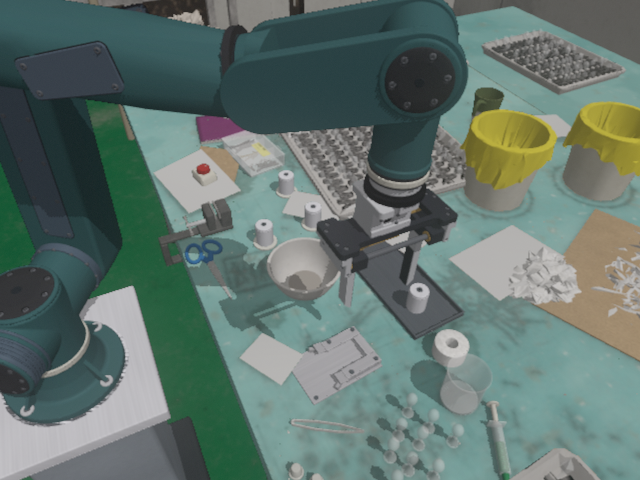

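Run:
```python
from h import *
crop("w3",215,95,385,225,4,"w3c")
```

```text
(no output)
```

View pics/w3c.png

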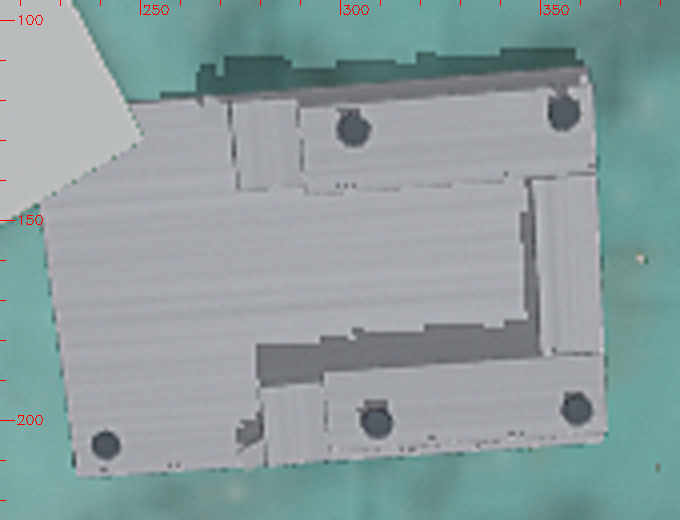

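Run:
```python
from h import *
np.set_printoptions(precision=4,suppress=True)
f=lambda x,y,z:plane("w3",(215+x/4,95+y/4),z)
for n,x,y,z in [("upin front",302,190,.0175),("upin back",530,178,.0175),("lowin front",325,373,.0175),("lowin back",540,356,.0175),
 ("back up",588,80,.0175),("back low",604,440,.0175),("plate front low",76,474,.005),("plate front up",42,205,.005),("scr1",353,130,.0205),("scr2",564,114,.0205),("scr3",376,421,.0205),("scr4",576,409,.0205),("scr5",105,445,.008),("guide up",232,102,.0175),("guide low",265,468,.0175)]:
    print(n,f(x,y,z))
# check by scene triangulation of screws
for a,b in [((353,130),(329,341.7)),((564,114),(352,329.5)),((576,409),(375.7,358)),((376,421),(351.5,371.7))]:
    print(tri(("w3",(215+a[0]/4,95+a[1]/4)),("scene0",b)))
```

```text
upin front [ 0.4484 -0.1783  0.0175]
upin back [ 0.5077 -0.1732  0.0175]
lowin front [ 0.4552 -0.2258  0.0175]
lowin back [ 0.5129 -0.219   0.0175]
back up [ 0.5211 -0.1486  0.0175]
back low [ 0.5315 -0.241   0.0175]
plate front low [ 0.3836 -0.2589  0.005 ]
plate front up [ 0.3764 -0.1849  0.005 ]
scr1 [ 0.4616 -0.1629  0.0205]
scr2 [ 0.5153 -0.1572  0.0205]
scr3 [ 0.4695 -0.2378  0.0205]
scr4 [ 0.5232 -0.2324  0.0205]
scr5 [ 0.3928 -0.2497  0.008 ]
guide up [ 0.43   -0.157   0.0175]
guide low [ 0.4391 -0.2525  0.0175]
(array([ 0.4597, -0.1618,  0.0139]), [1.8, 1.8])
(array([ 0.5136, -0.1557,  0.0141]), [2.5, 2.5])
(array([ 0.5215, -0.232 ,  0.0168]), [2.2, 2.2])
(array([ 0.4675, -0.2376,  0.0153]), [2.0, 2.0])
```

```bash
python3 -m creep '[0.7,41,-3,0,0,0.7,41,-3,0,0,0.7,41,-3,0,0,0.7,41,-3,0,0,0.7,41,-3,5,0,0.7,41,-3,5,0,0.7,41,-3,5,0,0.7,41,-3,5,0,0.7,41,-3,5,0,0.7,41,-3,5,0]'
```

```text
time_s: 7.72
eef_pos: [0.4488, 0.16, 0.1861]
eef_rot: [[-0.019, 1.0, -0.018], [1.0, 0.019, -0.001], [-0.0, -0.019, -1.0]]
contact_force: [1.2, -0.7, -0.1]
grip_width: 0.7
```

```bash
python3 -m creep '[0.7,-8,5,25,0,0.7,0,3,35,0,0.7,0,2,30,0,0.7,0,1,10,0]';python3 -m creep '[0.7,0,0,0,0]'
```

```text
time_s: 8.05
eef_pos: [0.4594, 0.1702, 0.087]
eef_rot: [[-0.044, 0.999, -0.007], [0.999, 0.044, 0.009], [0.009, -0.007, -1.0]]
contact_force: [-1.1, 0.1, -1.2]
grip_width: 0.696
time_s: 8.13
eef_pos: [0.4577, 0.1708, 0.0845]
eef_rot: [[-0.045, 0.999, -0.013], [0.999, 0.046, 0.008], [0.009, -0.012, -1.0]]
contact_force: [0.1, -0.7, -0.1]
grip_width: 0.699
```

```bash
python3 -m creep '[0.7,-13,-1,0,2,0.7,0,0,0,0]';python3 -m creep '[0.7,0,0,0,0]'
```

```text
time_s: 8.3
eef_pos: [0.4577, 0.1577, 0.0852]
eef_rot: [[-0.009, 1.0, -0.013], [1.0, 0.009, 0.008], [0.008, -0.013, -1.0]]
contact_force: [1.6, -0.5, -0.4]
grip_width: 0.702
time_s: 8.38
eef_pos: [0.4588, 0.1572, 0.0869]
eef_rot: [[-0.007, 1.0, -0.01], [1.0, 0.007, 0.009], [0.009, -0.01, -1.0]]
contact_force: [0.3, 0.5, 0.3]
grip_width: 0.699
```

```bash
python3 -m creep '[0.7,0,-2,20,0,0.7,0,-1,20,0,0.7,0,-1,12,0,0.7,0,-1,3,0]';python3 -m creep '[0.7,0,0,1,0]'
```

```text
time_s: 8.72
eef_pos: [0.4621, 0.1569, 0.0409]
eef_rot: [[-0.001, 1.0, 0.011], [1.0, 0.001, 0.013], [0.013, 0.011, -1.0]]
contact_force: [-0.5, 0.2, 0.0]
grip_width: 0.7
time_s: 8.8
eef_pos: [0.4627, 0.1566, 0.0408]
eef_rot: [[-0.0, 1.0, 0.012], [1.0, -0.0, 0.014], [0.014, 0.012, -1.0]]
contact_force: [-0.2, 0.3, 0.1]
grip_width: 0.701
```

```bash
python3 -m creep '[0.7,1.5,-6,7,0,0.7,0,-2,6,0]';python3 -m creep '[0.7,0,0,1,0]'
```

```text
time_s: 8.97
eef_pos: [0.4577, 0.1585, 0.031]
eef_rot: [[0.002, 1.0, 0.019], [1.0, -0.002, 0.015], [0.015, 0.019, -1.0]]
contact_force: [-0.6, 0.3, -0.4]
grip_width: 0.699
time_s: 9.05
eef_pos: [0.4573, 0.1584, 0.0298]
eef_rot: [[0.002, 1.0, 0.019], [1.0, -0.002, 0.015], [0.015, 0.019, -1.0]]
contact_force: [0.1, -0.4, -0.3]
grip_width: 0.699
```

```bash
python3 -m creep '[0,0,0,0,0,0,0,0,0,0,0,0,0,0,0,0,0,0,0,0,0,0,0,0,0,0,0,0,0,0]';python3 - <<'E'
from h import *
cam("wrist","w4")
crop("w4",250,200,400,330,4,"w4c")
E
```

```text
time_s: 9.55
eef_pos: [0.4584, 0.1589, 0.0315]
eef_rot: [[0.001, 1.0, 0.022], [1.0, -0.001, 0.016], [0.016, 0.022, -1.0]]
contact_force: [0.3, -0.4, -0.1]
grip_width: 0.309
```

View pics/w4c.png

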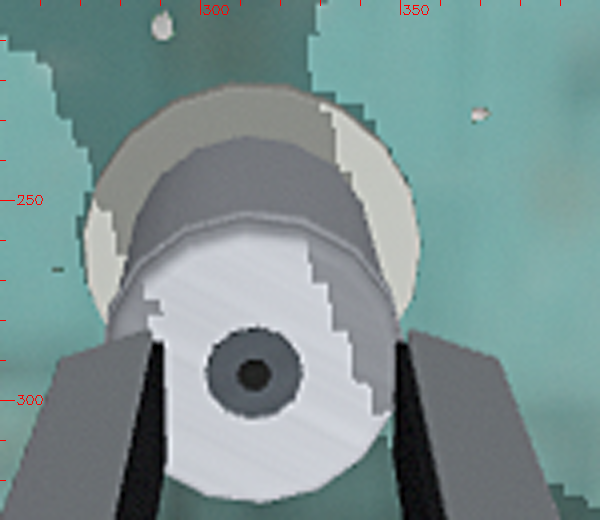

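Run:
```python
from h import *
np.set_printoptions(precision=4,suppress=True)
print(get_obs()["eef_pos"],get_obs()["eef_rot"],get_obs()["grip_width"])
print(plane("w4",(313.5,293.5),.056))
o=get_obs(); 
for dz in (0,.019): 
  for sy in (-.02,.02): 
    for sx in(-.008,.008): print(dz,sy,sx,proj("w4",o["eef_pos"]+o["eef_rot"]@np.array([sx,sy,-dz])))
```

```text
[0.4585 0.159  0.0315] [[ 0.001   0.9997  0.0224]
 [ 0.9999 -0.0014  0.016 ]
 [ 0.016   0.0223 -0.9996]] 0.26984233112355516
[0.4557 0.1575 0.056 ]
0 -0.02 -0.008 [284.5622 288.0745]
0 -0.02 0.008 [283.853 262.86 ]
0 0.02 -0.008 [350.9907 287.9789]
0 0.02 0.008 [351.5833 262.7679]
0.019 -0.02 -0.008 [281.5827 301.2095]
0.019 -0.02 0.008 [280.7471 274.0387]
0.019 0.02 -0.008 [353.7798 301.1026]
0.019 0.02 0.008 [354.4845 273.9358]
```

View pics/w4.png

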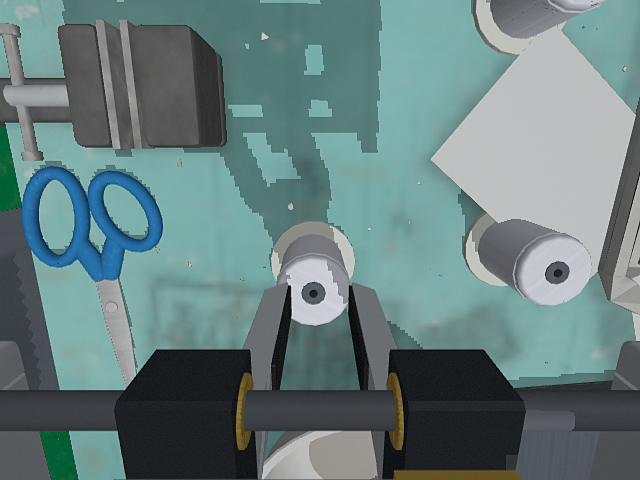

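Run:
```python
from h import *
np.set_printoptions(precision=4,suppress=True)
c=capture("wrist");T=np.linalg.inv(c["T_tool_cam"]);K=c["camera_matrix"]
def p(x,y,z):
    q=T@np.array([x,y,z,1]);q=K@q[:3];return q[:2]/q[2]
for z in(0,-.019):
  for x in (-.02,-.008,0,.008): print(z,x,p(x,-.047,z),p(x,.047,z))
print(get_obs()["time_s"],get_obs()["grip_width"])
```

```text
0 -0.02 [240.8203 306.4681] [394.6817 306.2324]
0 -0.008 [239.6681 288.186 ] [395.7467 287.9563]
0 0 [238.8813 275.7023] [396.4739 275.4769]
0 0.008 [238.0792 262.974 ] [397.2154 262.7531]
-0.019 -0.02 [234.1487 320.9714] [401.1628 320.7074]
-0.019 -0.008 [232.7919 301.3287] [402.4217 301.0716]
-0.019 0 [231.8636 287.8881] [403.2831 287.636 ]
-0.019 0.008 [230.9154 274.1607] [404.1629 273.9138]
9.65 0.22853893651359622
```

Run:
```python
from h import *
o=get_obs();print(o["grip_width"],o["eef_pos"],o["contact_force"])
cam("wrist","w5");cam("side","s5")
crop("w5",240,190,400,330,4,"w5c");crop("s5",280,230,400,320,6,"s5c")
```

```text
0.22853893651359622 [0.45838501 0.15891677 0.03140896] [-0.47649831  0.53105254  0.2605672 ]
```

View pics/w5c.png

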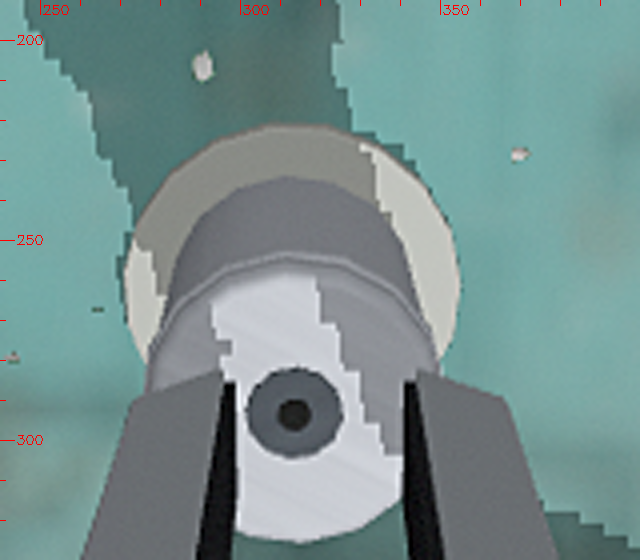

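View pics/s5c.png

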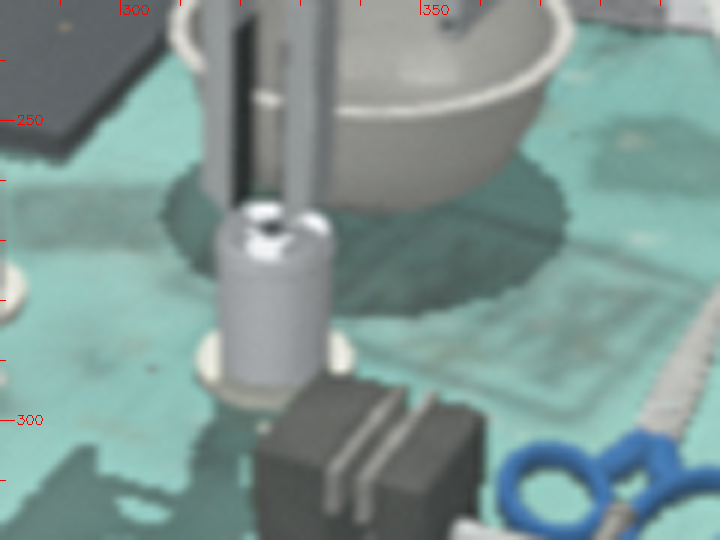

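Run:
```python
from h import *
np.set_printoptions(precision=4,suppress=True)
crop("side0",270,90,370,190,6,"b1");crop("scene0",280,120,400,270,5,"b2")
print("side tips exp",proj("side0",(.549-.047,0,.172)),proj("side0",(.549+.047,0,.172)),proj("side0",(.549-.047,0,.191)))
print("scene",proj("scene0",(.549-.047,0,.172)),proj("scene0",(.549+.047,0,.172)))
```

```text
side tips exp [337.4642 187.3228] [300.9972 181.6051] [337.4886 179.3578]
scene [314.1082 222.4018] [356.973  209.0605]
```

View pics/b1.png

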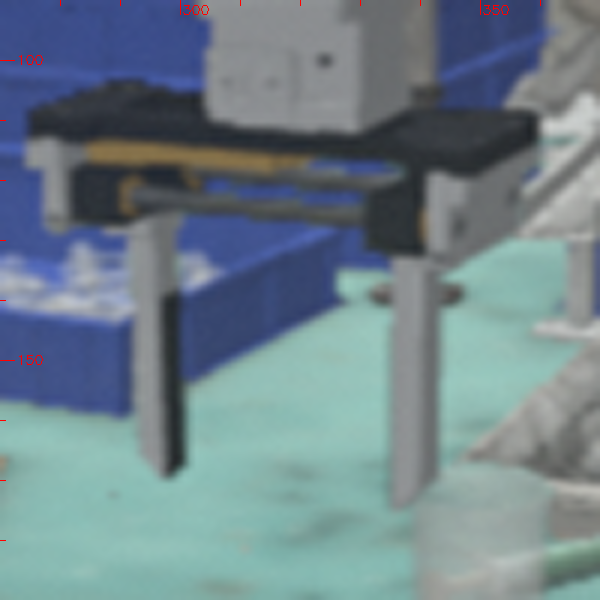

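View pics/b2.png

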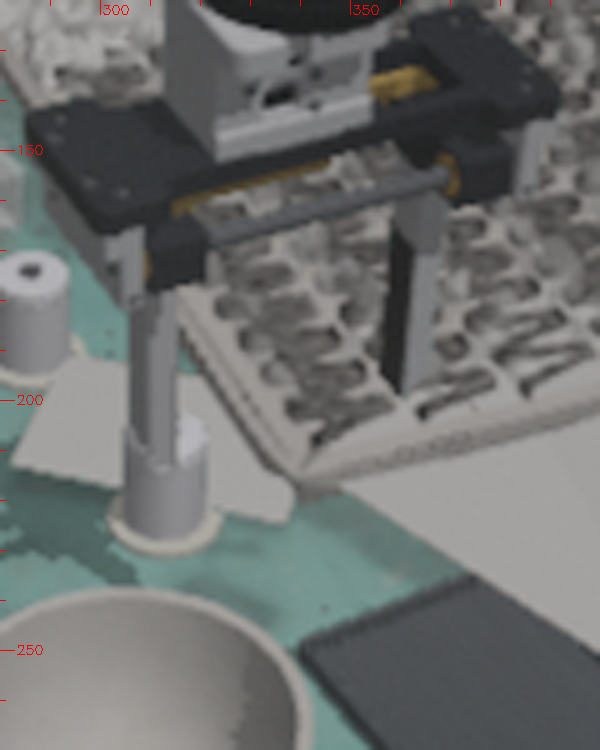

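Run:
```python
from h import *
np.set_printoptions(precision=4,suppress=True)
# +x finger inner tip mid
print(tri(("scene0",(360.5,198)),("side0",(299.5,168.5)),("wrist0",(412,296))))
print(tri(("scene0",(360.5,198)),("side0",(299.5,168.5))))
# -x finger: outer tip mid
print(tri(("scene0",(313,212)),("side0",(337.5,173)),))
print(tri(("scene0",(313,212)),("side0",(337.5,173)),("wrist0",(215,296))))
```

```text
(array([ 0.5998, -0.002 ,  0.2014]), [1.1, 1.4, 1.4])
(array([ 0.6001, -0.0035,  0.2019]), [0.7, 0.7])
(array([ 0.5005, -0.0024,  0.2035]), [3.0, 3.0])
(array([ 0.4991, -0.0006,  0.2037]), [3.0, 3.7, 2.6])
```

```bash
python3 -m creep '[0.7,0,-1,-2,0,0.7,0,-1,0,0,0.7,0,0,0,0,0.7,0,0,0,0,0.7,0,0,0,0,0.7,0,0,0,0,0.7,0,0,0,0]'
```

```text
time_s: 10.33
eef_pos: [0.4559, 0.1588, 0.0334]
eef_rot: [[0.001, 1.0, 0.022], [1.0, -0.001, 0.016], [0.016, 0.022, -1.0]]
contact_force: [-0.2, -0.6, -0.5]
grip_width: 0.603
```

```bash
python3 -m creep '[0.7,0,1,8,0,0.7,0,0,10,0,0.7,0,0,8,0]';python3 -m creep '[0.7,0,0,2,0]'
```

```text
time_s: 10.58
eef_pos: [0.4595, 0.1596, 0.0076]
eef_rot: [[0.001, 1.0, 0.027], [1.0, -0.002, 0.017], [0.017, 0.027, -1.0]]
contact_force: [-0.2, -0.0, 0.8]
grip_width: 0.7
time_s: 10.67
eef_pos: [0.4582, 0.1594, 0.0033]
eef_rot: [[0.001, 1.0, 0.023], [1.0, -0.001, 0.016], [0.016, 0.023, -1.0]]
contact_force: [-0.6, 0.5, -0.5]
grip_width: 0.702
```

```bash
python3 -m creep '[0.7,0,-1,2,0]';python3 - <<'E'
from h import *
cam("wrist","w6");cam("side","s6")
crop("w6",220,180,420,330,4,"w6c");crop("s6",280,220,400,320,6,"s6c")
E
```

```text
time_s: 10.75
eef_pos: [0.4567, 0.1593, 0.0001]
eef_rot: [[0.001, 1.0, 0.022], [1.0, -0.002, 0.016], [0.016, 0.022, -1.0]]
contact_force: [0.1, -0.7, 0.3]
grip_width: 0.702
```

View pics/w6c.png

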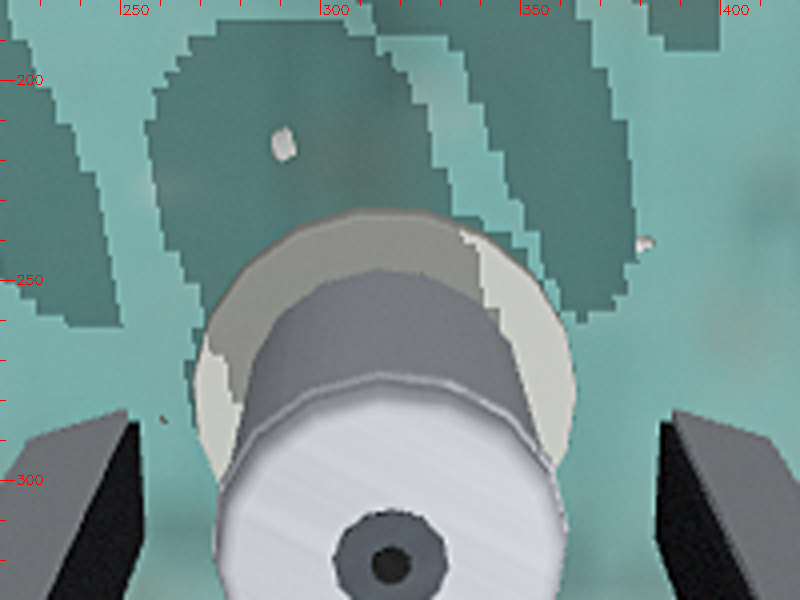

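View pics/s6c.png

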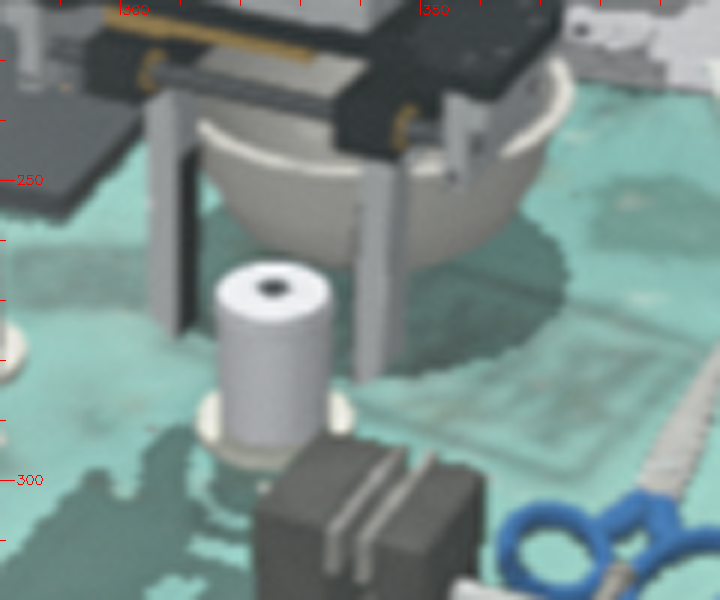

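```bash
python3 -m creep '[0,0,0,0,0,0,0,0,0,0,0,0,0,0,0,0,0,0,0,0,0,0,0,0,0,0,0,0,0,0,0,0,0,0,0]'
```

```text
time_s: 11.43
eef_pos: [0.4566, 0.1594, 0.0007]
eef_rot: [[0.001, 1.0, 0.022], [1.0, -0.001, 0.016], [0.016, 0.022, -1.0]]
contact_force: [0.9, 0.2, -0.2]
grip_width: 0.42
```

```bash
python3 -m creep '[0,0,0,-20,0,0,0,0,-35,0,0,0,0,-35,0,0,0,0,-25,0]';python3 -m creep '[0,-25,-4,0,0,0,-40,-6,0,0,0,-40,-6,0,0,0,-40,-6,0,0,0,-40,-6,0,0,0,-40,-6,0,0,0,-40,-6,0,0,0,-40,-6,0,0]'
```

```text
time_s: 11.77
eef_pos: [0.4465, 0.1558, 0.1094]
eef_rot: [[0.001, 1.0, -0.0], [1.0, -0.001, 0.011], [0.011, -0.0, -1.0]]
contact_force: [1.0, 0.4, -1.6]
grip_width: 0.416
time_s: 12.43
eef_pos: [0.4063, -0.1516, 0.1135]
eef_rot: [[-0.017, 1.0, 0.021], [1.0, 0.017, 0.016], [0.015, 0.021, -1.0]]
contact_force: [1.3, 0.2, -1.5]
grip_width: 0.418
```

```bash
python3 -m creep '[0,-30,-1,15,1,0,-15,-1,20,0,0,-4,-1,15,0]';python3 -m creep '[0,0,0,5,0]'
```

```text
time_s: 12.68
eef_pos: [0.4051, -0.2116, 0.0655]
eef_rot: [[0.011, 1.0, 0.029], [1.0, -0.011, 0.006], [0.006, 0.029, -1.0]]
contact_force: [0.4, 0.5, -2.6]
grip_width: 0.415
time_s: 12.77
eef_pos: [0.4033, -0.2123, 0.0579]
eef_rot: [[0.014, 1.0, 0.025], [1.0, -0.015, 0.008], [0.009, 0.025, -1.0]]
contact_force: [-1.0, -0.2, -1.6]
grip_width: 0.42
```

```bash
python3 -m creep '[0,6,-1,15,0,0,1,-1,15,0,0,0,0,5,0]';python3 -m creep '[0,0,0,2,0]'
```

```text
time_s: 13.02
eef_pos: [0.4019, -0.2048, 0.0215]
eef_rot: [[0.016, 1.0, 0.025], [1.0, -0.017, 0.009], [0.009, 0.025, -1.0]]
contact_force: [-0.6, 1.1, -3.0]
grip_width: 0.415
time_s: 13.1
eef_pos: [0.4016, -0.2038, 0.0188]
eef_rot: [[0.016, 1.0, 0.023], [1.0, -0.016, 0.01], [0.011, 0.023, -1.0]]
contact_force: [-0.4, 1.3, -1.7]
grip_width: 0.416
```

Look before touching down.

Run:
```python
from h import *
np.set_printoptions(precision=4,suppress=True)
print(get_obs()["eef_pos"])
cam("wrist","w7");cam("scene","sc7")
crop("w7",220,180,480,375,3,"w7c");crop("sc7",240,290,400,410,5,"sc7c")
```

```text
[ 0.4016 -0.2038  0.0188]
```

View pics/w7c.png

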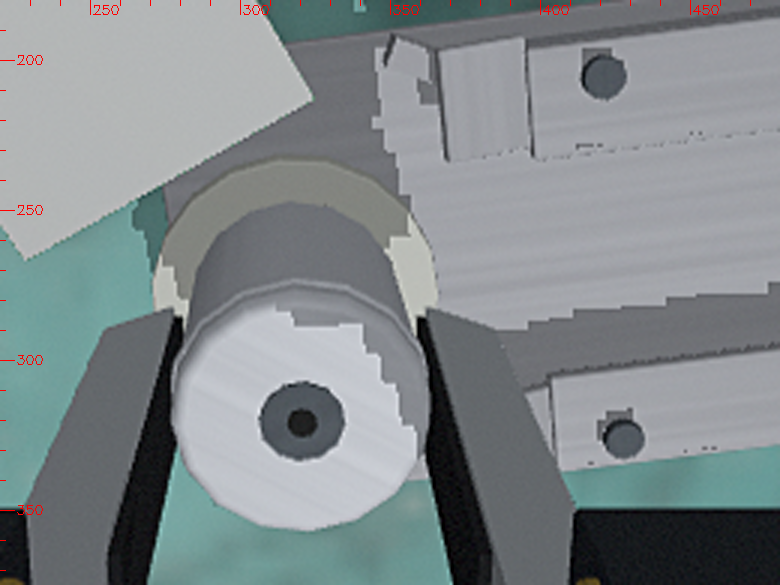

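View pics/sc7c.png

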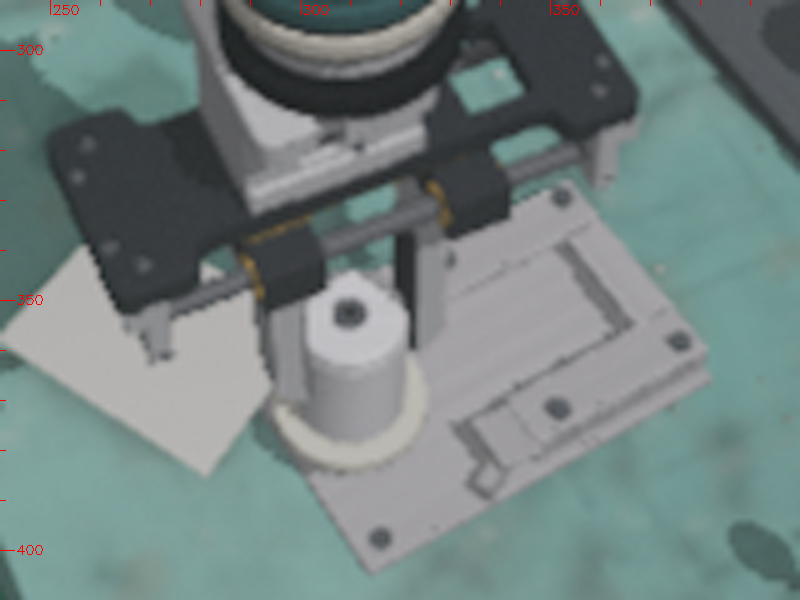

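Run:
```python
from h import *
np.set_printoptions(precision=4,suppress=True)
m=lambda x,y:(220+x/3,180+y/3)
print("mould",plane("w7",m(302,422),.0738), tri(("w7",m(302,422)),("sc7",(240+350/5,290+314/5))))
print("scr1",plane("w7",m(604,77),.0205),"scr3",plane("w7",m(624,438),.0205))
print("upin",plane("w7",m(535,160),.0175),plane("w7",m(770,131),.0175));print("lowin",plane("w7",m(552,376),.0175),plane("w7",m(775,344),.0175))
```

```text
mould [ 0.4018 -0.2058  0.0738] (array([ 0.3999, -0.2045,  0.0752]), [2.0, 2.0])
scr1 [ 0.461  -0.1627  0.0205] scr3 [ 0.4693 -0.238   0.0205]
upin [ 0.4493 -0.1793  0.0175] [ 0.495  -0.1745  0.0175]
lowin [ 0.4545 -0.2251  0.0175] [ 0.5003 -0.2193  0.0175]
```

```bash
python3 -m creep '[0,-1,0,8,0,0,-1,0,4,0]';python3 -m creep '[0,-1,0,2,0]'
```

```text
time_s: 13.37
eef_pos: [0.4044, -0.2068, 0.0095]
eef_rot: [[0.014, 0.999, 0.029], [1.0, -0.014, 0.007], [0.007, 0.029, -1.0]]
contact_force: [0.2, -0.6, -2.3]
grip_width: 0.42
time_s: 13.45
eef_pos: [0.4049, -0.208, 0.0077]
eef_rot: [[0.014, 0.999, 0.03], [1.0, -0.014, 0.006], [0.006, 0.03, -1.0]]
contact_force: [-0.2, -0.0, -1.8]
grip_width: 0.421
```

```bash
python3 -m creep '[0,3,8,0,0,0,1,8,0,0]'
```

```text
time_s: 13.62
eef_pos: [0.421, -0.2044, 0.008]
eef_rot: [[0.016, 0.999, 0.029], [1.0, -0.016, 0.006], [0.006, 0.029, -1.0]]
contact_force: [0.7, -0.6, -1.3]
grip_width: 0.418
```

```bash
python3 -m creep '[0,0,0,0,0]'
```

```text
time_s: 13.7
eef_pos: [0.4228, -0.2045, 0.0085]
eef_rot: [[0.015, 0.999, 0.031], [1.0, -0.015, 0.006], [0.006, 0.031, -1.0]]
contact_force: [-0.2, -0.2, -1.4]
grip_width: 0.42
```

```bash
python3 -m creep '[0,1,9,1.5,0,0,1,9,1,0]'
```

```text
time_s: 13.87
eef_pos: [0.4421, -0.2028, 0.007]
eef_rot: [[0.015, 0.999, 0.031], [1.0, -0.015, 0.005], [0.005, 0.031, -1.0]]
contact_force: [0.4, 0.6, -2.0]
grip_width: 0.415
```

```bash
python3 -m creep '[0,1.5,9,0.5,0,0,1,9,0.5,0]'
```

```text
time_s: 14.03
eef_pos: [0.4626, -0.2003, 0.0066]
eef_rot: [[0.015, 0.999, 0.032], [1.0, -0.015, 0.005], [0.005, 0.032, -0.999]]
contact_force: [0.1, -0.7, -1.7]
grip_width: 0.419
```

```bash
python3 -m creep '[0,1.2,9,0.5,0,0,0.8,8,0.5,0]'
```

```text
time_s: 14.2
eef_pos: [0.4822, -0.1982, 0.006]
eef_rot: [[0.015, 0.999, 0.032], [1.0, -0.015, 0.005], [0.005, 0.032, -0.999]]
contact_force: [0.4, -0.7, -1.1]
grip_width: 0.417
```

```bash
python3 -m creep '[0,0.5,5,0,0]';python3 -m creep '[0,0,1,0,0]'
```

```text
time_s: 14.28
eef_pos: [0.4885, -0.1976, 0.0061]
eef_rot: [[0.014, 0.999, 0.032], [1.0, -0.014, 0.005], [0.005, 0.032, -0.999]]
contact_force: [-0.6, 0.8, -1.0]
grip_width: 0.416
time_s: 14.37
eef_pos: [0.4897, -0.1975, 0.006]
eef_rot: [[0.013, 0.999, 0.03], [1.0, -0.013, 0.005], [0.005, 0.03, -1.0]]
contact_force: [-3.3, -0.9, 1.4]
grip_width: 0.418
```

```bash
python3 -m creep '[0,0,0,-6,0,0,0,0.3,-8,0]'
```

```text
time_s: 14.53
eef_pos: [0.4882, -0.1966, 0.0179]
eef_rot: [[0.013, 1.0, 0.025], [1.0, -0.013, 0.007], [0.008, 0.025, -1.0]]
contact_force: [0.1, -0.3, -4.7]
grip_width: 0.417
```

```bash
python3 -m creep '[0,0,1,-10,0,0,0,1,-10,0]'
```

```text
time_s: 14.7
eef_pos: [0.4883, -0.1965, 0.0382]
eef_rot: [[0.013, 1.0, 0.022], [1.0, -0.013, 0.008], [0.009, 0.022, -1.0]]
contact_force: [0.8, -0.2, -3.6]
grip_width: 0.42
```

```bash
python3 -m creep '[0,0,1,-15,0,0,0,1,-20,0,0,0,1,-25,0,0,0,1,-20,0]';python3 - <<'E'
from h import *
np.set_printoptions(precision=4,suppress=True)
cam("wrist","w8");cam("scene","sc8")
crop("sc8",250,240,410,390,4,"sc8c")
a=cv2.imread("pics/w8.png");b=cv2.imread("pics/sc8c.png");cv2.imwrite("pics/m.png",np.hstack([cv2.resize(a,(440,330)),cv2.resize(b,(352,330))]))
E
```

```text
time_s: 15.03
eef_pos: [0.4893, -0.1967, 0.1243]
eef_rot: [[0.015, 1.0, 0.023], [1.0, -0.015, 0.01], [0.01, 0.023, -1.0]]
contact_force: [0.6, 0.6, -0.8]
grip_width: 0.417
```

View pics/m.png

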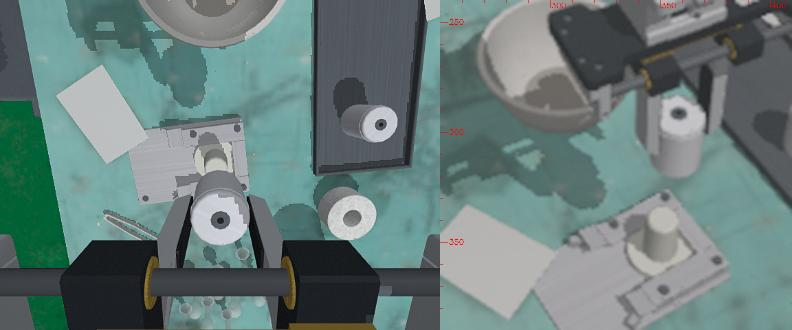

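```bash
python3 -m creep '[0,14,24,0,0,0,20,33,0,0,0,20,33,0,0,0,20,33,0,0,0,16,28,0,0,0,5,10,0,0]';python3 -m creep '[0,0,0,15,0,0,0,0,20,0]'
```

```text
time_s: 15.63
eef_pos: [0.6571, -0.1049, 0.1331]
eef_rot: [[0.024, 0.999, 0.033], [1.0, -0.024, 0.003], [0.004, 0.033, -0.999]]
contact_force: [-0.3, 0.1, -0.5]
grip_width: 0.417
time_s: 15.8
eef_pos: [0.664, -0.1023, 0.1005]
eef_rot: [[0.019, 0.999, 0.042], [1.0, -0.019, 0.002], [0.003, 0.042, -0.999]]
contact_force: [-1.1, -0.7, -2.2]
grip_width: 0.416
```

```bash
python3 - <<'E'
from h import *
print(plane("w8",(380*640/440,125*480/330),.053))
E
python3 -m creep '[0,12,1,25,0,0,2,1,30,0,0,0,0,20,0]'
```

```text
[ 0.66912256 -0.1518677   0.053     ]
time_s: 16.05
eef_pos: [0.6706, -0.0869, 0.0225]
eef_rot: [[0.019, 0.999, 0.045], [1.0, -0.019, 0.003], [0.003, 0.045, -0.999]]
contact_force: [0.8, -0.0, -2.3]
grip_width: 0.418
```

```bash
python3 -m creep '[0,0,0,10,0,0,0,0,6,0]';python3 -m creep '[0,0,0,3,0]'
```

```text
time_s: 16.22
eef_pos: [0.6672, -0.0855, -0.0008]
eef_rot: [[0.018, 0.999, 0.035], [1.0, -0.019, 0.005], [0.006, 0.035, -0.999]]
contact_force: [-0.4, 0.8, -0.7]
grip_width: 0.415
time_s: 16.3
eef_pos: [0.6674, -0.0858, -0.0025]
eef_rot: [[0.018, 0.999, 0.035], [1.0, -0.019, 0.005], [0.005, 0.035, -0.999]]
contact_force: [-4.4, -0.1, 19.1]
grip_width: 0.417
```

```bash
python3 -m creep '[0.7,0,0,-1,0,0.7,0,0,0,0,0.7,0,0,0,0,0.7,0,0,0,0]';python3 -m creep '[0.7,0,0,-15,0,0.7,0,0,-30,0,0.7,0,0,-35,0,0.7,0,0,-35,0,0.7,0,-10,-20,0]'
```

```text
time_s: 16.63
eef_pos: [0.6705, -0.0874, 0.0041]
eef_rot: [[0.02, 0.999, 0.044], [1.0, -0.02, 0.003], [0.004, 0.044, -0.999]]
contact_force: [0.0, -0.7, -1.1]
grip_width: 0.663
time_s: 17.05
eef_pos: [0.6512, -0.0873, 0.1359]
eef_rot: [[0.021, 0.999, 0.031], [1.0, -0.021, 0.006], [0.007, 0.031, -1.0]]
contact_force: [-0.1, 0.1, 0.5]
grip_width: 0.703
```

```bash
python3 -m creep '[0.7,-19,-28,0,0,0.7,-22,-33,0,0,0.6,-22,-33,0,0,0.6,-22,-33,0,0,0.6,-15,-20,0,0,0.6,-3,-5,0,0]';python3 - <<'E'
from h import *
np.set_printoptions(precision=4,suppress=True)
print(get_obs()["eef_pos"])
cam("wrist","w9")
crop("w9",180,140,420,320,3,"w9c")
E
```

```text
time_s: 17.55
eef_pos: [0.4987, -0.191, 0.1426]
eef_rot: [[0.015, 0.998, 0.056], [1.0, -0.015, -0.003], [-0.002, 0.056, -0.998]]
contact_force: [0.3, 0.5, -1.2]
grip_width: 0.599
[ 0.4987 -0.191   0.1426]
```

View pics/w9c.png

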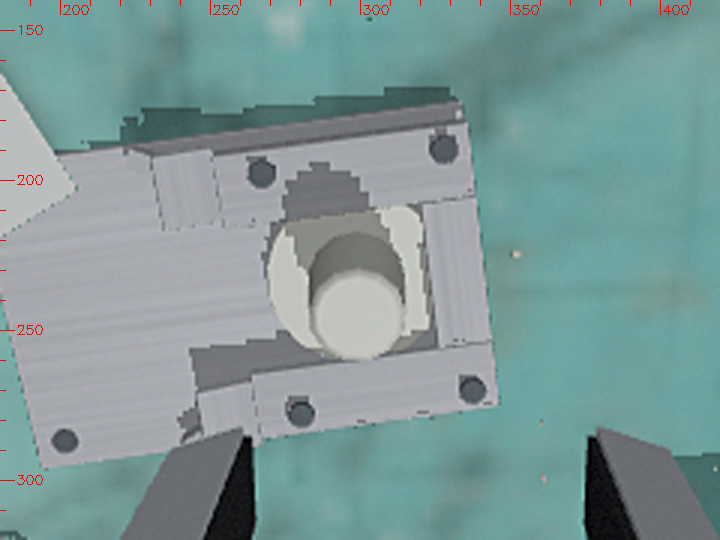

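```bash
python3 - <<'E'
from h import *
np.set_printoptions(precision=4,suppress=True)
print(plane("w9",(299.3,245),.055))
E
python3 -m creep '[0.6,-4,-2,20,0,0.6,0,-3,25,0,0.6,0,-3,20,0,0.6,0,-2,10,0]'
```

```text
[ 0.4882 -0.1968  0.055 ]
time_s: 17.93
eef_pos: [0.5008, -0.196, 0.0723]
eef_rot: [[0.016, 0.997, 0.074], [1.0, -0.016, -0.008], [-0.006, 0.074, -0.997]]
contact_force: [0.6, -0.2, 0.4]
grip_width: 0.602
```

```bash
python3 -m creep '[0.6,0,0,0,0,0.6,0,0,0,0]'; python3 -m creep '[0.6,0,0,0,0,0.6,0,0,0,0]'
```

```text
time_s: 18.1
eef_pos: [0.5007, -0.1939, 0.0697]
eef_rot: [[0.014, 0.997, 0.07], [1.0, -0.014, -0.004], [-0.003, 0.07, -0.998]]
contact_force: [0.7, 0.1, 0.1]
grip_width: 0.6
time_s: 18.27
eef_pos: [0.5026, -0.1936, 0.0713]
eef_rot: [[0.013, 0.997, 0.072], [1.0, -0.013, -0.005], [-0.004, 0.072, -0.997]]
contact_force: [0.2, 0.5, 0.5]
grip_width: 0.6
```

```bash
python3 -m creep '[0.6,0,0,-30,0]'; python3 -m creep '[0.6,0,0,0,0]';python3 -m creep '[0.6,0,0,0,0]'; python3 -m creep '[0.6,0,30,0,0]'; python3 -m creep '[0.6,0,0,0,0]';python3 -m creep '[0.6,0,0,0,0]'
```

```text
time_s: 18.35
eef_pos: [0.4974, -0.1914, 0.096]
eef_rot: [[0.013, 0.998, 0.062], [1.0, -0.013, 0.001], [0.001, 0.062, -0.998]]
contact_force: [-0.1, 0.8, -1.0]
grip_width: 0.598
time_s: 18.43
eef_pos: [0.5017, -0.1933, 0.1034]
eef_rot: [[0.012, 0.997, 0.073], [1.0, -0.012, -0.005], [-0.004, 0.073, -0.997]]
contact_force: [0.8, -1.1, 1.3]
grip_width: 0.601
time_s: 18.52
eef_pos: [0.5023, -0.1934, 0.1045]
eef_rot: [[0.012, 0.997, 0.075], [1.0, -0.012, -0.006], [-0.005, 0.075, -0.997]]
contact_force: [0.1, -0.2, -0.6]
grip_width: 0.599
time_s: 18.6
eef_pos: [0.5301, -0.194, 0.1081]
eef_rot: [[0.014, 0.997, 0.075], [1.0, -0.013, -0.007], [-0.006, 0.075, -0.997]]
contact_force: [1.2, 0.1, 0.2]
grip_width: 0.6
time_s: 18.68
eef_pos: [0.5337, -0.1943, 0.1085]
eef_rot: [[0.013, 0.997, 0.079], [1.0, -0.012, -0.008], [-0.007, 0.079, -0.997]]
contact_force: [0.0, 0.4, 0.1]
grip_width: 0.599
time_s: 18.77
eef_pos: [0.5343, -0.1944, 0.1088]
eef_rot: [[0.012, 0.997, 0.079], [1.0, -0.012, -0.008], [-0.007, 0.079, -0.997]]
contact_force: [-1.3, -0.6, -0.9]
grip_width: 0.6
```

```bash
python3 -m creep '[0.6,0,-30,0,0,0.6,0,0,0,0,0.6,0,0,0,0]';  python3 -m creep '[0.6,0,0,-30,0,0.6,0,0,30,0,0.6,0,0,-30,0,0.6,0,0,30,0]'; python3 -m creep '[0.6,0,0,0,0,0.6,0,0,0,0]'; python3 -m creep '[0.6,0,0,-40,0,0.6,0,0,-40,0,0.6,0,0,-40,0]';python3 -m creep '[0.6,0,0,10,0,0.6,0,0,10,0,0.6,0,0,10,0,0.6,0,0,10,0,0.6,0,0,10,0,0.6,0,0,10,0]'
```

```text
time_s: 19.02
eef_pos: [0.5026, -0.1932, 0.104]
eef_rot: [[0.011, 0.997, 0.076], [1.0, -0.011, -0.006], [-0.005, 0.076, -0.997]]
contact_force: [-0.0, -0.6, 0.5]
grip_width: 0.6
time_s: 19.35
eef_pos: [0.4857, -0.1845, 0.0996]
eef_rot: [[0.012, 0.999, 0.032], [1.0, -0.013, 0.017], [0.018, 0.032, -0.999]]
contact_force: [2.6, -1.6, 4.2]
grip_width: 0.596
time_s: 19.52
eef_pos: [0.4808, -0.1819, 0.0931]
eef_rot: [[0.013, 1.0, 0.021], [1.0, -0.013, 0.023], [0.024, 0.021, -0.999]]
contact_force: [-0.4, -1.4, 0.5]
grip_width: 0.598
time_s: 19.77
eef_pos: [0.4719, -0.1811, 0.2046]
eef_rot: [[0.013, 1.0, -0.001], [0.999, -0.013, 0.036], [0.036, -0.002, -0.999]]
contact_force: [1.5, -1.3, 0.8]
grip_width: 0.602
time_s: 20.27
eef_pos: [0.4867, -0.1868, 0.1661]
eef_rot: [[0.012, 0.999, 0.042], [1.0, -0.013, 0.012], [0.013, 0.042, -0.999]]
contact_force: [-0.3, -0.4, 0.3]
grip_width: 0.604
```

```bash
python3 -m creep '[0.6,-4,0,30,0,0.6,-4,0,40,0,0.6,0,0,30,0]';python3 -m creep '[0.6,0,0,-20,0,0.6,0,0,20,0]';python3 -m creep '[0.6,0,0,0,0]'
```

```text
time_s: 20.52
eef_pos: [0.4933, -0.1947, 0.0643]
eef_rot: [[0.011, 0.999, 0.049], [1.0, -0.012, 0.008], [0.009, 0.049, -0.999]]
contact_force: [-0.0, 0.5, -1.2]
grip_width: 0.599
time_s: 20.68
eef_pos: [0.4853, -0.1903, 0.0513]
eef_rot: [[0.012, 0.999, 0.031], [1.0, -0.012, 0.019], [0.019, 0.031, -0.999]]
contact_force: [1.9, -0.6, 2.8]
grip_width: 0.602
time_s: 20.77
eef_pos: [0.4792, -0.187, 0.0429]
eef_rot: [[0.012, 1.0, 0.016], [1.0, -0.013, 0.026], [0.027, 0.016, -1.0]]
contact_force: [-1.2, 0.5, -2.3]
grip_width: 0.598
```

```bash
python3 -m creep '[0.6,-8,9,-2,0,0.6,-1,1,0,0]';python3 -m creep '[0.6,0,0,2,0]'
```

```text
time_s: 20.93
eef_pos: [0.4867, -0.1946, 0.0414]
eef_rot: [[0.012, 1.0, 0.011], [0.999, -0.012, 0.03], [0.03, 0.01, -0.999]]
contact_force: [-0.4, 0.2, 0.0]
grip_width: 0.597
time_s: 21.02
eef_pos: [0.4869, -0.1946, 0.0393]
eef_rot: [[0.012, 1.0, 0.01], [0.999, -0.012, 0.03], [0.03, 0.01, -0.999]]
contact_force: [-0.0, -0.1, 0.5]
grip_width: 0.6
```

```bash
python3 -m creep '[0.6,-1,1,14,0,0.6,-1,0,12,0,0.6,0,0,5,0]';python3 -m creep '[0.6,0,0,1,0]'
```

```text
time_s: 21.27
eef_pos: [0.4899, -0.1964, 0.0093]
eef_rot: [[0.012, 1.0, 0.015], [1.0, -0.012, 0.028], [0.028, 0.015, -1.0]]
contact_force: [-0.9, 0.5, -0.2]
grip_width: 0.602
time_s: 21.35
eef_pos: [0.4892, -0.1959, 0.0072]
eef_rot: [[0.012, 1.0, 0.013], [1.0, -0.012, 0.029], [0.029, 0.013, -0.999]]
contact_force: [-0.5, 0.3, 0.4]
grip_width: 0.596
```

Tip ≈ 0.037; close on the plug.

```bash
python3 -m creep '[0,0,0,2,0,0,0,0,1,0,0,0,0,0,0,0,0,0,0,0,0,0,0,0,0,0,0,0,0,0,0,0,0,0,0,0]'
```

```text
validation failed for argument at $...
```

```bash
python3 -m creep '[0,0,0,2,0,0,0,0,1,0,0,0,0,0,0,0,0,0,0,0,0,0,0,0,0,0,0,0,0,0,0,0,0,0,0]'
```

```text
time_s: 21.93
eef_pos: [0.4879, -0.1959, 0.0055]
eef_rot: [[0.011, 1.0, 0.011], [1.0, -0.012, 0.028], [0.028, 0.011, -1.0]]
contact_force: [0.0, -0.2, -0.2]
grip_width: 0.288
```

```bash
python3 -m creep '[0,-0.5,-5,-0.5,0,0,-1,-9,0,0]';python3 -m creep '[0,-1,-10,0,0]'
```

```text
time_s: 22.1
eef_pos: [0.4752, -0.1973, 0.0061]
eef_rot: [[0.01, 1.0, 0.014], [1.0, -0.011, 0.027], [0.027, 0.014, -1.0]]
contact_force: [-0.6, -0.4, -1.0]
grip_width: 0.283
time_s: 22.18
eef_pos: [0.4648, -0.1983, 0.006]
eef_rot: [[0.01, 1.0, 0.015], [1.0, -0.01, 0.027], [0.027, 0.014, -1.0]]
contact_force: [-0.5, -0.8, -1.3]
grip_width: 0.285
```

```bash
python3 -m creep '[0,-1,-10,0,0,0,-1,-10,0,0]';python3 -m creep '[0,-1,-12,0,0,0,-1,-12,0,0,0,-1,-10,0,0]'
```

```text
time_s: 22.35
eef_pos: [0.4426, -0.2001, 0.0056]
eef_rot: [[0.01, 1.0, 0.015], [1.0, -0.01, 0.027], [0.027, 0.015, -1.0]]
contact_force: [-0.4, -0.2, -0.4]
grip_width: 0.287
time_s: 22.6
eef_pos: [0.4044, -0.2029, 0.0049]
eef_rot: [[0.011, 1.0, 0.015], [1.0, -0.011, 0.027], [0.027, 0.015, -1.0]]
contact_force: [-0.2, -0.5, 0.4]
grip_width: 0.283
```

```bash
python3 -m creep '[0,0,0,-20,0,0,0,0,-35,0,0,0,0,-35,0,0,8,3,-25,0]';python3 -m creep '[0,25,10,-10,0,0,35,14,0,0,0,35,14,0,0,0,30,10,0,0,0,12,4,0,0]'
python3 - <<'E'
from h import *
cam("wrist","w10");cam("scene","sc10");cam("side","s10")
print(get_obs()["eef_pos"])
E
```

```text
time_s: 22.93
eef_pos: [0.3941, -0.195, 0.1152]
eef_rot: [[0.016, 1.0, -0.002], [0.999, -0.016, 0.037], [0.037, -0.002, -0.999]]
contact_force: [0.3, -0.1, -0.0]
grip_width: 0.285
time_s: 23.35
eef_pos: [0.4514, -0.0609, 0.1405]
eef_rot: [[0.028, 0.999, 0.017], [0.999, -0.028, 0.028], [0.028, 0.016, -0.999]]
contact_force: [-0.2, -0.9, -0.8]
grip_width: 0.281
[ 0.45056514 -0.06345227  0.13991004]
```

View pics/w10.png

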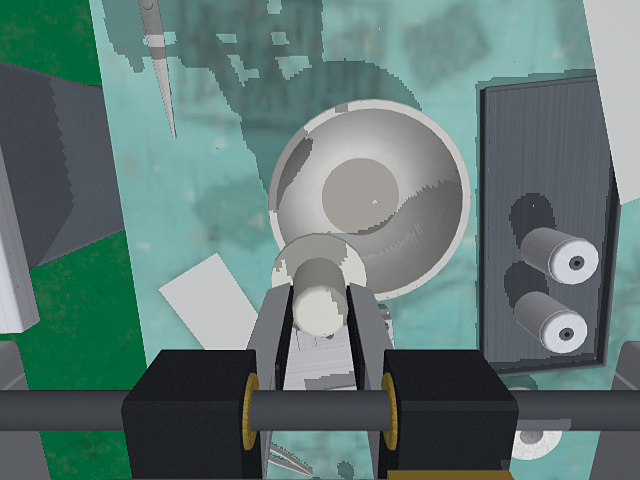

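View pics/s10.png

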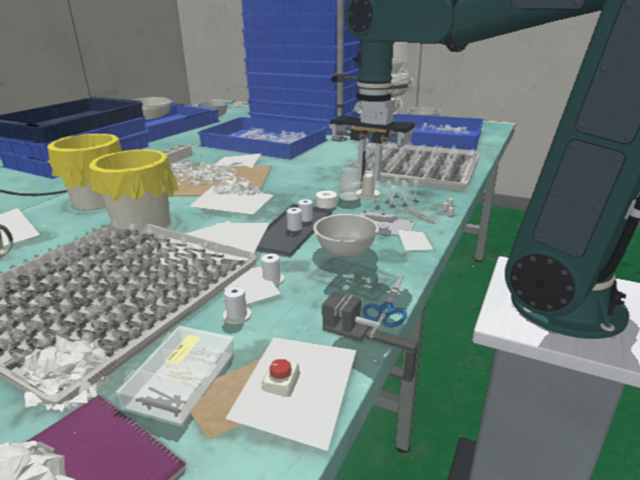

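Run:
```python
from h import *
print(plane("w10",(369,199),.063), plane("side0",(342.5,241),.063),plane("s10",(345.5,235),.063))
```

```text
[ 0.49319991 -0.0264517   0.063     ] [0.46896461 0.04430345 0.063     ] [0.47509534 0.01331595 0.063     ]
```

```bash
python3 -m creep '[0,7,16,0,0,0,7,14,15,0]';python3 -m creep '[0,0,0,10,0]'
```

```text
time_s: 23.67
eef_pos: [0.4809, -0.0533, 0.1286]
eef_rot: [[0.032, 0.999, 0.02], [0.999, -0.033, 0.022], [0.023, 0.02, -1.0]]
contact_force: [0.1, -0.1, -0.9]
grip_width: 0.288
time_s: 23.75
eef_pos: [0.4815, -0.0538, 0.1173]
eef_rot: [[0.033, 0.999, 0.02], [0.999, -0.033, 0.022], [0.023, 0.019, -1.0]]
contact_force: [-0.7, -0.4, -0.3]
grip_width: 0.284
```

```bash
python3 -m creep '[0,1,0,20,-1,0,0,0,25,0,0,0,0,20,0]';python3 -m creep '[0,0,0,3,0]'
```

```text
time_s: 24.0
eef_pos: [0.4829, -0.0567, 0.0522]
eef_rot: [[0.019, 1.0, 0.024], [1.0, -0.019, 0.018], [0.018, 0.024, -1.0]]
contact_force: [-0.3, 0.2, -1.0]
grip_width: 0.282
time_s: 24.08
eef_pos: [0.4789, -0.0575, 0.0448]
eef_rot: [[0.02, 1.0, 0.016], [1.0, -0.021, 0.019], [0.02, 0.016, -1.0]]
contact_force: [-1.3, -0.4, 0.3]
grip_width: 0.287
```

```bash
python3 -m creep '[0,7,4,6,0,0,1,0,6,0]';python3 -m creep '[0,0,0,3,0]'
```

```text
time_s: 24.25
eef_pos: [0.4818, -0.0513, 0.0322]
eef_rot: [[0.025, 1.0, 0.014], [1.0, -0.025, 0.019], [0.019, 0.014, -1.0]]
contact_force: [-0.7, -0.0, -1.0]
grip_width: 0.282
time_s: 24.33
eef_pos: [0.4816, -0.0515, 0.0289]
eef_rot: [[0.025, 1.0, 0.014], [1.0, -0.025, 0.019], [0.019, 0.014, -1.0]]
contact_force: [-0.7, 0.2, 0.2]
grip_width: 0.284
```

```bash
python3 -m creep '[0,0,0,4,0]';python3 -m creep '[0,0,0,4,0]'
```

```text
time_s: 24.42
eef_pos: [0.4823, -0.0518, 0.0256]
eef_rot: [[0.025, 1.0, 0.016], [1.0, -0.025, 0.018], [0.018, 0.015, -1.0]]
contact_force: [0.8, -0.7, 0.2]
grip_width: 0.285
time_s: 24.5
eef_pos: [0.4829, -0.052, 0.022]
eef_rot: [[0.025, 1.0, 0.017], [1.0, -0.025, 0.018], [0.018, 0.017, -1.0]]
contact_force: [-0.1, -0.4, -0.7]
grip_width: 0.287
```

Foot is ~15 mm above the floor; release here with a small opening, then up.

```bash
python3 -m creep '[0.42,0,0,0,0,0.42,0,0,0,0,0.42,0,0,0,0]';python3 -m creep '[0.45,0,0,-20,0,0.45,0,0,-35,0,0.5,0,0,-35,0,0.7,0,0,-20,0]'
python3 - <<'E'
from h import *
cam("wrist","w11");cam("scene","sc11")
print(get_obs()["eef_pos"])
a=cv2.imread("pics/w11.png");b=cv2.imread("pics/sc11.png");cv2.imwrite("pics/m.png",np.hstack([cv2.resize(a,(400,300)),cv2.resize(b,(400,300))]))
E
```

```text
time_s: 24.75
eef_pos: [0.4838, -0.0522, 0.0229]
eef_rot: [[0.025, 1.0, 0.019], [1.0, -0.025, 0.017], [0.017, 0.019, -1.0]]
contact_force: [0.2, 1.1, 0.4]
grip_width: 0.417
time_s: 25.08
eef_pos: [0.4775, -0.0529, 0.1314]
eef_rot: [[0.024, 1.0, 0.006], [1.0, -0.024, 0.02], [0.02, 0.006, -1.0]]
contact_force: [0.8, -1.0, 1.1]
grip_width: 0.54
[ 0.47944925 -0.05333582  0.13286134]
```

View pics/m.png

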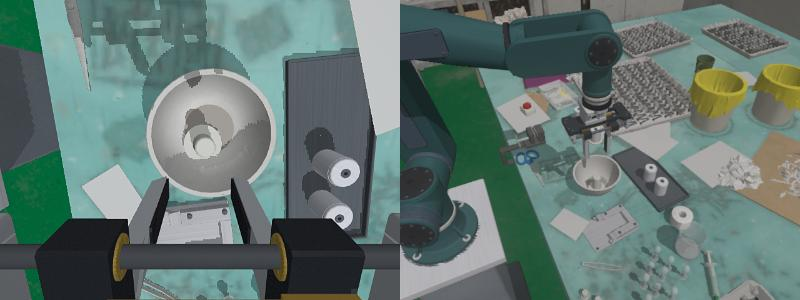

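```bash
python3 -m creep '[0.7,30,14,-5,0,0.7,36,17,-5,0,0.7,36,17,0,0,0.7,36,17,0,0,0.7,36,17,0,0,0.7,25,12,0,0,0.7,8,4,0,0]';python3 -m creep '[0.7,0,0,0,0]'
```

```text
time_s: 25.77
eef_pos: [0.5848, 0.1556, 0.1411]
eef_rot: [[0.034, 0.999, 0.008], [0.999, -0.034, 0.015], [0.016, 0.007, -1.0]]
contact_force: [0.1, -0.1, -0.0]
grip_width: 0.7
time_s: 25.85
eef_pos: [0.5845, 0.1574, 0.1391]
eef_rot: [[0.031, 1.0, 0.005], [0.999, -0.031, 0.015], [0.015, 0.005, -1.0]]
contact_force: [0.1, -1.3, 0.4]
grip_width: 0.7
```

```bash
python3 -m creep '[0.7,12,-1,20,-1.5,0.7,1,0,25,0,0.7,0,0,10,0]';python3 -m creep '[0.7,0,0,0,0]';python3 - <<'E'
from h import *
cam("wrist","w12")
crop("w12",200,150,440,330,3,"w12c")
E
```

```text
time_s: 26.1
eef_pos: [0.5848, 0.1694, 0.0836]
eef_rot: [[0.004, 1.0, 0.008], [1.0, -0.004, 0.013], [0.013, 0.008, -1.0]]
contact_force: [-1.5, -1.0, -1.2]
grip_width: 0.701
time_s: 26.18
eef_pos: [0.5824, 0.1678, 0.0804]
eef_rot: [[0.005, 1.0, 0.002], [1.0, -0.005, 0.012], [0.012, 0.002, -1.0]]
contact_force: [-0.8, -0.2, 0.4]
grip_width: 0.696
```

View pics/w12c.png

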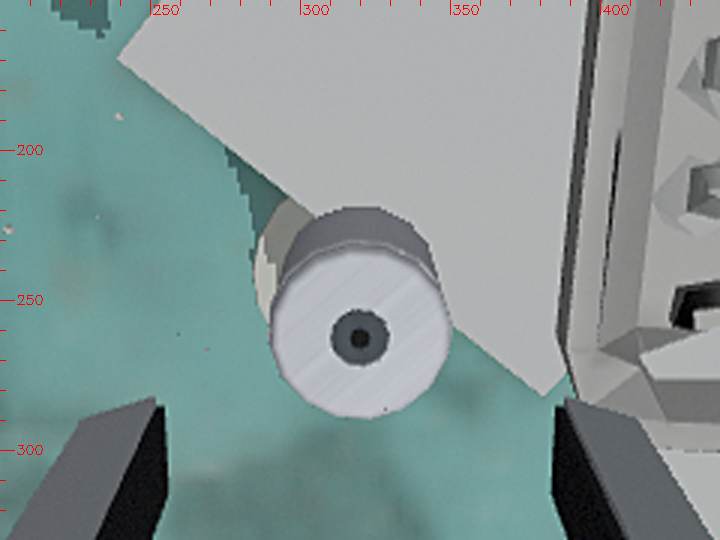

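```bash
python3 - <<'E'
from h import *
print(plane("w12",(320,262.7),.056))
E
python3 -m creep '[0.7,3,1,20,0,0.7,1,1,25,0,0.7,0,0,20,0]';python3 -m creep '[0.7,0,0,3,0]'
```

```text
[0.58392609 0.16798663 0.056     ]
time_s: 26.48
eef_pos: [0.5913, 0.1698, 0.0246]
eef_rot: [[0.009, 1.0, 0.02], [1.0, -0.01, 0.014], [0.014, 0.02, -1.0]]
contact_force: [-0.2, -0.5, 0.3]
grip_width: 0.697
time_s: 26.57
eef_pos: [0.5894, 0.1683, 0.019]
eef_rot: [[0.011, 1.0, 0.015], [1.0, -0.011, 0.012], [0.013, 0.015, -1.0]]
contact_force: [-1.4, 0.8, -1.5]
grip_width: 0.699
```

```bash
python3 -m creep '[0.7,0,-5,9,0,0.7,0,0,8,0]';python3 -m creep '[0.7,0,0,1,0]'
```

```text
time_s: 26.73
eef_pos: [0.5867, 0.167, 0.005]
eef_rot: [[0.013, 1.0, 0.02], [1.0, -0.013, 0.013], [0.013, 0.019, -1.0]]
contact_force: [0.7, 0.3, -0.8]
grip_width: 0.699
time_s: 26.82
eef_pos: [0.5867, 0.1662, 0.0041]
eef_rot: [[0.014, 1.0, 0.02], [1.0, -0.014, 0.012], [0.013, 0.019, -1.0]]
contact_force: [-0.3, 0.2, 0.1]
grip_width: 0.702
```

```bash
python3 -m creep '[0.7,2,-2,3,0]';python3 -m creep '[0,1,0,1,0,0,0,0,0,0,0,0,0,0,0,0,0,0,0,0,0,0,0,0,0,0,0,0,0,0,0,0,0,0,0]'
```

```text
time_s: 26.9
eef_pos: [0.5863, 0.1677, 0.0028]
eef_rot: [[0.015, 1.0, 0.023], [1.0, -0.015, 0.013], [0.013, 0.022, -1.0]]
contact_force: [1.0, 0.0, 0.3]
grip_width: 0.697
time_s: 27.48
eef_pos: [0.588, 0.1695, 0.005]
eef_rot: [[0.015, 1.0, 0.027], [1.0, -0.015, 0.014], [0.014, 0.027, -1.0]]
contact_force: [-0.7, 0.1, -0.1]
grip_width: 0.416
```

```bash
python3 -m creep '[0,0,0,-20,0,0,0,0,-35,0,0,0,0,-35,0,0,0,0,-30,0,0,-10,-5,-10,0]';python3 -m creep '[0,-30,-15,0,0,0,-37,-18,0,0,0,-37,-18,0,0,0,-37,-18,0,0,0,-37,-18,0,0,0,-37,-18,0,0,0,-37,-18,0,0,0,-37,-18,0,0]'
```

```text
time_s: 27.9
eef_pos: [0.5743, 0.1577, 0.1301]
eef_rot: [[0.013, 1.0, 0.009], [1.0, -0.013, 0.011], [0.011, 0.009, -1.0]]
contact_force: [0.4, -0.2, -1.3]
grip_width: 0.413
time_s: 28.57
eef_pos: [0.4269, -0.13, 0.1212]
eef_rot: [[0.001, 1.0, 0.011], [1.0, -0.001, 0.011], [0.011, 0.011, -1.0]]
contact_force: [1.4, -1.0, -1.1]
grip_width: 0.415
```

```bash
python3 -m creep '[0,-35,-10,5,0.5,0,-22,-7,15,0,0,-8,-3,20,0]';python3 -m creep '[0,0,0,10,0]'
```

```text
time_s: 28.82
eef_pos: [0.4018, -0.2039, 0.0807]
eef_rot: [[0.017, 1.0, 0.014], [1.0, -0.017, 0.003], [0.003, 0.014, -1.0]]
contact_force: [0.5, 0.1, -2.4]
grip_width: 0.416
time_s: 28.9
eef_pos: [0.3987, -0.2053, 0.0675]
eef_rot: [[0.021, 1.0, 0.01], [1.0, -0.021, 0.004], [0.005, 0.01, -1.0]]
contact_force: [-0.1, 0.5, -2.5]
grip_width: 0.417
```

```bash
python3 -m creep '[0,-1,4,20,0,0,0,1,18,0,0,0,0,6,0]';python3 -m creep '[0,0,0,2,0]'
```

```text
time_s: 29.15
eef_pos: [0.4008, -0.2054, 0.0186]
eef_rot: [[0.025, 1.0, 0.007], [1.0, -0.025, 0.007], [0.007, 0.006, -1.0]]
contact_force: [0.4, 1.6, -2.7]
grip_width: 0.417
time_s: 29.23
eef_pos: [0.3995, -0.2041, 0.0147]
eef_rot: [[0.025, 1.0, 0.003], [1.0, -0.025, 0.01], [0.01, 0.003, -1.0]]
contact_force: [-0.3, -0.0, -1.2]
grip_width: 0.418
```

Quick measurement of the mould axis before the slide.

Run:
```python
from h import *
print(get_obs()["eef_pos"])
cam("wrist","w13")
crop("w13",220,180,480,375,3,"w13c")
```

```text
[ 0.39947251 -0.20405249  0.01472363]
```

View pics/w13c.png

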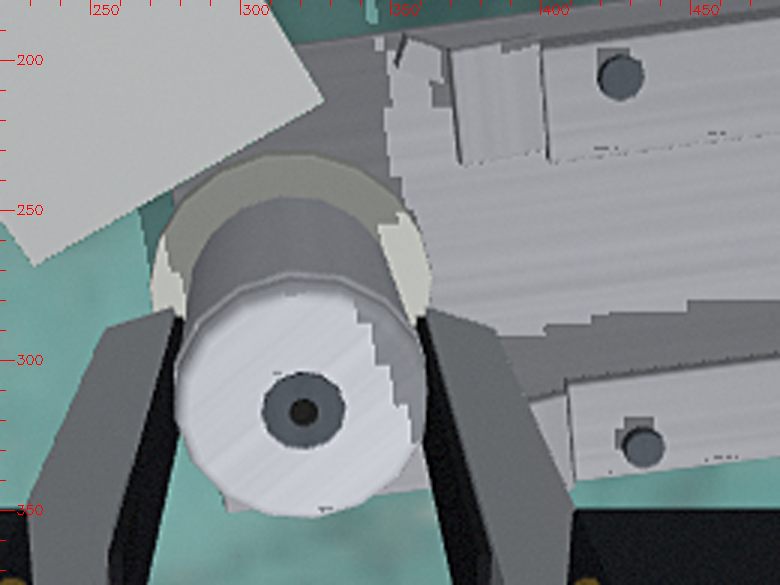

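```bash
python3 - <<'E'
from h import *
m=lambda x,y:(220+x/3,180+y/3)
print("mould",plane("w13",m(303.5,411),.0147+.001+.050), "scr",plane("w13",m(620,77),.0205),plane("w13",m(643,447),.0205))
E
python3 -m creep '[0,-1,1,2,-1]'
```

```text
mould [ 0.40101336 -0.20615387  0.0657    ] scr [ 0.46080777 -0.16263223  0.0205    ] [ 0.46916167 -0.23814192  0.0205    ]
time_s: 29.37
eef_pos: [0.4006, -0.2045, 0.0131]
eef_rot: [[0.005, 1.0, 0.004], [1.0, -0.005, 0.01], [0.01, 0.003, -1.0]]
contact_force: [0.8, -0.2, -0.9]
grip_width: 0.416
```

```bash
python3 -m creep '[0,0,8,1.5,0,0,1,8,0.5,0]'; python3 -m creep '[0,1,9,0.5,0]'
```

```text
time_s: 29.53
eef_pos: [0.4176, -0.2035, 0.0122]
eef_rot: [[0.004, 1.0, 0.005], [1.0, -0.004, 0.009], [0.009, 0.005, -1.0]]
contact_force: [0.5, 0.8, -1.8]
grip_width: 0.417
time_s: 29.62
eef_pos: [0.4281, -0.2027, 0.0126]
eef_rot: [[0.004, 1.0, 0.007], [1.0, -0.004, 0.008], [0.008, 0.007, -1.0]]
contact_force: [0.2, -0.1, -1.8]
grip_width: 0.416
```

```bash
python3 -m creep '[0,0.5,0,3,0]'; python3 -m creep '[0,0.5,8,1.5,0]'
```

```text
time_s: 29.7
eef_pos: [0.4314, -0.2028, 0.0111]
eef_rot: [[0.003, 1.0, 0.011], [1.0, -0.003, 0.006], [0.006, 0.011, -1.0]]
contact_force: [0.2, 0.1, -2.0]
grip_width: 0.417
time_s: 29.78
eef_pos: [0.4386, -0.2024, 0.0103]
eef_rot: [[0.002, 1.0, 0.008], [1.0, -0.002, 0.005], [0.005, 0.008, -1.0]]
contact_force: [-3.4, 1.0, 2.0]
grip_width: 0.418
```

```bash
python3 -m creep '[0,1.5,7,-0.5,0]'; python3 -m creep '[0,1,8,0.3,0]'
```

```text
time_s: 29.87
eef_pos: [0.4468, -0.2012, 0.0112]
eef_rot: [[0.002, 1.0, 0.009], [1.0, -0.002, 0.004], [0.004, 0.009, -1.0]]
contact_force: [0.2, -0.2, -2.4]
grip_width: 0.415
time_s: 29.95
eef_pos: [0.4558, -0.2, 0.0112]
eef_rot: [[0.002, 1.0, 0.009], [1.0, -0.002, 0.004], [0.004, 0.009, -1.0]]
contact_force: [0.7, 0.6, -1.1]
grip_width: 0.42
```

```bash
python3 -m creep '[0,0.8,8,0.4,0,0,0.8,8,0.4,0]'; python3 -m creep '[0,0.8,8,0.4,0]'
```

```text
time_s: 30.12
eef_pos: [0.4739, -0.198, 0.0105]
eef_rot: [[0.002, 1.0, 0.01], [1.0, -0.002, 0.004], [0.004, 0.01, -1.0]]
contact_force: [0.5, 0.7, -1.4]
grip_width: 0.418
time_s: 30.2
eef_pos: [0.4825, -0.1972, 0.0102]
eef_rot: [[0.002, 1.0, 0.009], [1.0, -0.002, 0.004], [0.004, 0.009, -1.0]]
contact_force: [-4.1, -0.6, 3.0]
grip_width: 0.413
```

```bash
python3 -m creep '[0,0.5,5,-0.3,0]'; python3 -m creep '[0,0,3,0,0]'
```

```text
time_s: 30.28
eef_pos: [0.4887, -0.1966, 0.0106]
eef_rot: [[0.002, 1.0, 0.009], [1.0, -0.002, 0.004], [0.004, 0.009, -1.0]]
contact_force: [0.6, 0.5, -1.6]
grip_width: 0.418
time_s: 30.37
eef_pos: [0.4908, -0.1964, 0.0104]
eef_rot: [[0.001, 1.0, 0.005], [1.0, -0.001, 0.004], [0.004, 0.005, -1.0]]
contact_force: [-10.0, 0.1, 7.1]
grip_width: 0.421
```

Home (10 N stop). Draw up.

```bash
python3 -m creep '[0,0,-1,-6,0,0,0,0.3,-8,0]';python3 -m creep '[0,0,0.5,-10,0,0,0,0.5,-10,0]';python3 -m creep '[0,0,1,-15,0,0,0,1,-20,0,0,0,1,-25,0,0,0,1,-20,0]';python3 - <<'E'
from h import *
cam("wrist","w14");cam("scene","sc14")
crop("sc14",250,240,410,390,4,"sc14c")
a=cv2.imread("pics/w14.png");b=cv2.imread("pics/sc14c.png");cv2.imwrite("pics/m.png",np.hstack([cv2.resize(a,(440,330)),cv2.resize(b,(352,330))]))
E
```

```text
time_s: 30.53
eef_pos: [0.4884, -0.1953, 0.0217]
eef_rot: [[0.0, 1.0, -0.001], [1.0, -0.0, 0.007], [0.007, -0.001, -1.0]]
contact_force: [0.3, -0.1, -4.3]
grip_width: 0.412
time_s: 30.7
eef_pos: [0.4887, -0.1948, 0.0415]
eef_rot: [[0.001, 1.0, -0.003], [1.0, -0.001, 0.009], [0.009, -0.003, -1.0]]
contact_force: [-0.9, -0.2, -3.5]
grip_width: 0.417
time_s: 31.03
eef_pos: [0.4925, -0.195, 0.1272]
eef_rot: [[0.002, 1.0, -0.001], [1.0, -0.002, 0.01], [0.01, -0.001, -1.0]]
contact_force: [-0.3, 0.2, -0.7]
grip_width: 0.418
```

View pics/m.png

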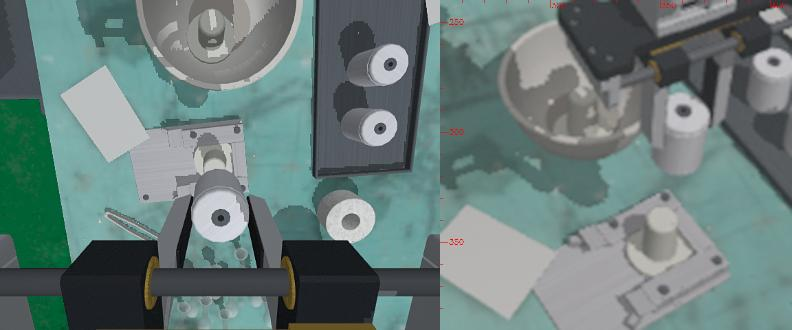

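```bash
python3 -m creep '[0,24,24,0,0,0,28,29,0,0,0,28,29,0,0,0,28,29,0,0,0,28,29,0,0,0,18,18,0,0,0,5,5,5,0]';python3 -m creep '[0,0,0,15,0,0,0,0,20,0]'
```

```text
time_s: 31.72
eef_pos: [0.6643, -0.0352, 0.1275]
eef_rot: [[0.012, 1.0, 0.013], [1.0, -0.012, 0.003], [0.003, 0.013, -1.0]]
contact_force: [0.3, -0.6, -0.9]
grip_width: 0.417
time_s: 31.88
eef_pos: [0.668, -0.0329, 0.0936]
eef_rot: [[0.007, 1.0, 0.019], [1.0, -0.007, 0.003], [0.003, 0.019, -1.0]]
contact_force: [-0.6, 0.3, -0.9]
grip_width: 0.413
```

```bash
python3 -m creep '[0,7,0,25,0,0,1,0,25,0,0,0,0,16,0]';python3 -m creep '[0,0,0,5,0]'
```

```text
time_s: 32.13
eef_pos: [0.6672, -0.0258, 0.0227]
eef_rot: [[0.008, 1.0, 0.017], [1.0, -0.008, 0.002], [0.002, 0.017, -1.0]]
contact_force: [-0.3, -0.4, -1.8]
grip_width: 0.416
time_s: 32.22
eef_pos: [0.6639, -0.026, 0.0129]
eef_rot: [[0.008, 1.0, 0.009], [1.0, -0.008, 0.002], [0.002, 0.009, -1.0]]
contact_force: [-0.1, 0.8, -1.6]
grip_width: 0.416
```

```bash
python3 -m creep '[0,0,2,7,0]';python3 -m creep '[0,0,0,4,0]'
```

```text
time_s: 32.3
eef_pos: [0.6647, -0.0266, 0.0047]
eef_rot: [[0.009, 1.0, 0.007], [1.0, -0.009, 0.002], [0.002, 0.007, -1.0]]
contact_force: [0.3, -0.1, -0.5]
grip_width: 0.416
time_s: 32.38
eef_pos: [0.664, -0.027, 0.0013]
eef_rot: [[0.009, 1.0, 0.006], [1.0, -0.009, 0.003], [0.003, 0.006, -1.0]]
contact_force: [-6.7, 1.4, 16.8]
grip_width: 0.418
```

```bash
python3 -m creep '[0.7,0,0,-1,0,0.7,0,0,0,0,0.7,0,0,0,0,0.7,0,0,0,0]';python3 -m creep '[0.7,0,0,-15,0,0.7,0,0,-30,0,0.7,0,0,-35,0,0.7,0,0,-35,0,0.7,0,-10,-20,0]';python3 -m creep '[0.6,-25,-24,0,0,0.6,-29,-29,0,0,0.6,-29,-29,0,0,0.6,-29,-29,0,0,0.6,-29,-26,0,0,0.6,-10,-8,0,0]'
```

```text
time_s: 32.72
eef_pos: [0.6666, -0.029, 0.0069]
eef_rot: [[0.011, 1.0, 0.014], [1.0, -0.011, 0.001], [0.001, 0.014, -1.0]]
contact_force: [0.1, -0.7, 0.5]
grip_width: 0.66
time_s: 33.13
eef_pos: [0.6518, -0.0295, 0.1394]
eef_rot: [[0.012, 1.0, 0.001], [1.0, -0.012, 0.002], [0.002, 0.001, -1.0]]
contact_force: [0.4, 0.4, 0.1]
grip_width: 0.703
time_s: 33.63
eef_pos: [0.5083, -0.1824, 0.1512]
eef_rot: [[0.002, 1.0, 0.029], [1.0, -0.002, -0.005], [-0.005, 0.029, -1.0]]
contact_force: [0.7, -0.3, -0.9]
grip_width: 0.6
```

```bash
python3 -m creep '[0.6,-9,-14,20,0,0.6,-2,-3,30,0,0.6,0,0,15,0]';python3 - <<'E'
from h import *
print(get_obs()["eef_pos"])
cam("wrist","w15")
crop("w15",180,140,420,320,3,"w15c")
E
```

```text
time_s: 33.88
eef_pos: [0.4943, -0.2011, 0.0929]
eef_rot: [[0.01, 0.999, 0.044], [1.0, -0.009, -0.015], [-0.015, 0.045, -0.999]]
contact_force: [0.4, -0.2, -0.5]
grip_width: 0.599
[ 0.4942905  -0.20112797  0.09288687]
```

View pics/w15c.png

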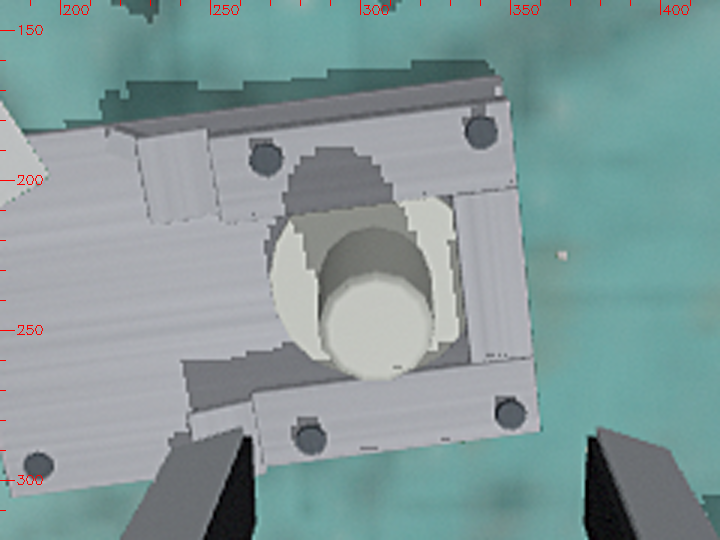

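```bash
python3 - <<'E'
from h import *
print(plane("w15",(305.7,249),.055))
E
python3 -m creep '[0.6,0,0,-20,0,0.6,0,0,20,0,0.6,0,0,0,0]';python3 -m creep '[0.6,0,0,0,0]'
```

```text
[ 0.48769291 -0.19619299  0.055     ]
time_s: 34.18
eef_pos: [0.4923, -0.2005, 0.0908]
eef_rot: [[0.011, 0.999, 0.04], [1.0, -0.01, -0.013], [-0.012, 0.04, -0.999]]
contact_force: [-1.7, 0.5, -1.4]
grip_width: 0.603
time_s: 34.27
eef_pos: [0.4934, -0.2009, 0.0928]
eef_rot: [[0.011, 0.999, 0.042], [1.0, -0.01, -0.014], [-0.014, 0.043, -0.999]]
contact_force: [0.1, 1.6, 0.5]
grip_width: 0.605
```

```bash
python3 -m creep '[0.6,0,0,-30,0,0.6,0,0,30,0,0.6,0,0,-30,0,0.6,0,0,30,0]';python3 -m creep '[0.6,0,0,0,0]'
```

```text
time_s: 34.6
eef_pos: [0.4782, -0.1917, 0.0904]
eef_rot: [[0.009, 1.0, 0.002], [1.0, -0.009, 0.008], [0.008, 0.002, -1.0]]
contact_force: [2.3, 0.0, 2.6]
grip_width: 0.601
time_s: 34.68
eef_pos: [0.4733, -0.1888, 0.0843]
eef_rot: [[0.008, 1.0, -0.01], [1.0, -0.008, 0.014], [0.014, -0.01, -1.0]]
contact_force: [-0.2, 0.2, -1.3]
grip_width: 0.592
```

```bash
python3 -m creep '[0.6,-7,14,10,0,0.6,0,0,20,0,0.6,0,0,10,0]';python3 -m creep '[0.6,0,0,2,0]'
```

```text
time_s: 34.93
eef_pos: [0.4922, -0.1975, 0.0512]
eef_rot: [[0.007, 1.0, 0.002], [1.0, -0.007, 0.008], [0.008, 0.002, -1.0]]
contact_force: [-0.8, 0.8, -0.2]
grip_width: 0.6
time_s: 35.02
eef_pos: [0.4931, -0.1977, 0.0498]
eef_rot: [[0.007, 1.0, 0.003], [1.0, -0.007, 0.008], [0.008, 0.003, -1.0]]
contact_force: [-1.2, -0.2, 0.6]
grip_width: 0.599
```

```bash
python3 -m creep '[0.6,2,-5,16,0,0.6,0,-1,18,0,0.6,0,0,8,0]';python3 -m creep '[0.6,0,0,1,0]'
```

```text
time_s: 35.27
eef_pos: [0.4941, -0.1987, 0.0155]
eef_rot: [[0.006, 1.0, 0.018], [1.0, -0.006, -0.0], [-0.0, 0.018, -1.0]]
contact_force: [-0.7, 0.3, 0.9]
grip_width: 0.601
time_s: 35.35
eef_pos: [0.4944, -0.1987, 0.0148]
eef_rot: [[0.006, 1.0, 0.018], [1.0, -0.006, -0.0], [-0.0, 0.018, -1.0]]
contact_force: [-0.0, -0.1, 0.1]
grip_width: 0.596
```

```bash
python3 -m creep '[0.6,2.5,-6,7,0,0.6,0.5,-1,3,0]';python3 -m creep '[0,0,0,2,0,0,0,0,1,0,0,0,0,0,0,0,0,0,0,0,0,0,0,0,0,0,0,0,0,0,0,0,0,0,0]'
```

```text
time_s: 35.52
eef_pos: [0.4898, -0.1968, 0.0075]
eef_rot: [[0.006, 1.0, 0.023], [1.0, -0.006, -0.003], [-0.003, 0.023, -1.0]]
contact_force: [-0.4, -0.3, 0.8]
grip_width: 0.598
time_s: 36.1
eef_pos: [0.4882, -0.1977, 0.0069]
eef_rot: [[0.006, 1.0, 0.02], [1.0, -0.006, -0.005], [-0.005, 0.02, -1.0]]
contact_force: [0.2, 0.0, -0.6]
grip_width: 0.284
```

Gripped. Slide out.

```bash
python3 -m creep '[0,-0.5,-5,-0.5,0,0,-1,-9,0,0]';python3 -m creep '[0,-1,-10,0,0,0,-1,-10,0,0]';python3 -m creep '[0,-1,-10,0,0,0,-1,-12,0,0]';python3 -m creep '[0,-1,-12,0,0,0,-1,-12,0,0]'
```

```text
time_s: 36.27
eef_pos: [0.4754, -0.1992, 0.0074]
eef_rot: [[0.005, 1.0, 0.023], [1.0, -0.005, -0.005], [-0.005, 0.023, -1.0]]
contact_force: [-0.2, 0.0, -0.1]
grip_width: 0.284
time_s: 36.43
eef_pos: [0.454, -0.2012, 0.0068]
eef_rot: [[0.004, 1.0, 0.023], [1.0, -0.004, -0.005], [-0.005, 0.023, -1.0]]
contact_force: [0.7, -0.2, -0.3]
grip_width: 0.284
time_s: 36.6
eef_pos: [0.4302, -0.2033, 0.0065]
eef_rot: [[0.004, 1.0, 0.024], [1.0, -0.004, -0.006], [-0.006, 0.024, -1.0]]
contact_force: [-0.1, -0.3, 1.4]
grip_width: 0.283
time_s: 36.77
eef_pos: [0.4042, -0.2056, 0.0065]
eef_rot: [[0.005, 1.0, 0.027], [1.0, -0.005, -0.007], [-0.007, 0.027, -1.0]]
contact_force: [0.1, -1.2, 0.6]
grip_width: 0.283
```

```bash
python3 -m creep '[0,0,0,-20,0,0,0,0,-35,0,0,0,0,-35,0,0,8,5,-30,0]';python3 -m creep '[0,25,16,-10,0,0,33,21,0,0,0,33,21,0,0,0,33,21,0,0,0,25,18,0,0,0,8,5,0,0]'
python3 - <<'E'
from h import *
cam("wrist","w16")
print(get_obs()["eef_pos"])
E
```

```text
time_s: 37.1
eef_pos: [0.3928, -0.1934, 0.1202]
eef_rot: [[0.011, 1.0, 0.007], [1.0, -0.011, 0.005], [0.005, 0.007, -1.0]]
contact_force: [1.3, -0.2, -0.3]
grip_width: 0.284
time_s: 37.6
eef_pos: [0.5002, -0.0383, 0.1442]
eef_rot: [[0.023, 0.999, 0.029], [1.0, -0.023, -0.006], [-0.005, 0.029, -1.0]]
contact_force: [-0.4, -0.3, -1.2]
grip_width: 0.283
[ 0.50000629 -0.03815523  0.14410806]
```

View pics/w16.png

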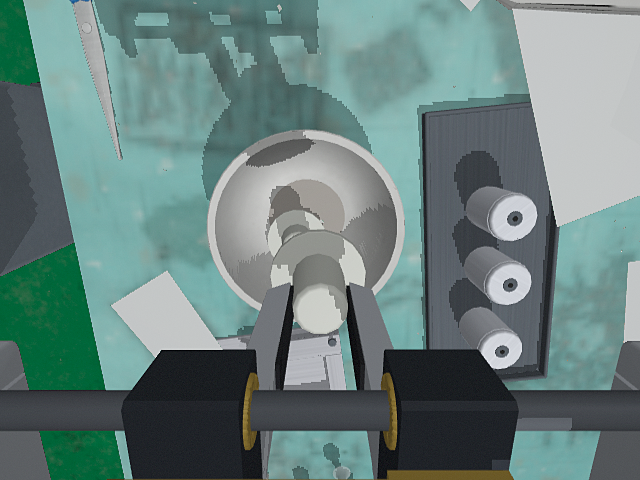

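```bash
python3 - <<'E'
from h import *
print(plane("w16",(306,228.5),.063))
E
python3 -m creep '[0,9,12,10,0,0,8,10,20,0,0,0,0,15,0]';python3 -m creep '[0,0,0,5,0]'
```

```text
[ 0.49324492 -0.02896126  0.063     ]
time_s: 37.9
eef_pos: [0.5246, -0.0244, 0.103]
eef_rot: [[0.022, 0.999, 0.036], [1.0, -0.022, -0.01], [-0.009, 0.036, -0.999]]
contact_force: [-0.0, -0.0, -0.7]
grip_width: 0.285
time_s: 37.98
eef_pos: [0.5226, -0.0254, 0.0955]
eef_rot: [[0.023, 0.999, 0.031], [1.0, -0.022, -0.01], [-0.01, 0.031, -0.999]]
contact_force: [-0.7, -0.8, -1.1]
grip_width: 0.284
```

```bash
python3 -m creep '[0,8,-1,18,0,0,1,0,20,0,0,0,0,15,0]';python3 -m creep '[0,0,0,5,0]'
```

```text
time_s: 38.23
eef_pos: [0.5228, -0.0217, 0.0436]
eef_rot: [[0.027, 0.999, 0.035], [1.0, -0.027, -0.014], [-0.013, 0.036, -0.999]]
contact_force: [-0.7, 0.1, -0.5]
grip_width: 0.285
time_s: 38.32
eef_pos: [0.5203, -0.0229, 0.0363]
eef_rot: [[0.028, 0.999, 0.031], [1.0, -0.028, -0.014], [-0.013, 0.031, -0.999]]
contact_force: [0.7, -0.6, -0.4]
grip_width: 0.287
```

```bash
python3 -m creep '[0,7,0,4,0]';python3 -m creep '[0,0,0,3,0]';python3 -m creep '[0,0,0,4,0]'
```

```text
time_s: 38.4
eef_pos: [0.5196, -0.0178, 0.0319]
eef_rot: [[0.031, 0.999, 0.03], [0.999, -0.031, -0.015], [-0.014, 0.03, -0.999]]
contact_force: [-0.3, 0.1, -1.4]
grip_width: 0.283
time_s: 38.48
eef_pos: [0.519, -0.0177, 0.0287]
eef_rot: [[0.032, 0.999, 0.029], [0.999, -0.031, -0.014], [-0.013, 0.029, -0.999]]
contact_force: [-0.7, 0.8, 0.6]
grip_width: 0.285
time_s: 38.57
eef_pos: [0.5195, -0.0183, 0.0255]
eef_rot: [[0.032, 0.999, 0.031], [0.999, -0.032, -0.015], [-0.014, 0.031, -0.999]]
contact_force: [-0.5, 0.8, -0.4]
grip_width: 0.283
```

```bash
python3 -m creep '[0.4,0,0,0,0,0.4,0,0,0,0,0.4,0,0,0,0]';python3 -m creep '[0.4,0,0,-20,0,0.4,0,0,-35,0,0.5,0,0,-35,0,0.7,0,0,-25,0]'
python3 - <<'E'
from h import *
cam("wrist","w17")
print(get_obs()["eef_pos"])
E
```

```text
time_s: 38.82
eef_pos: [0.5203, -0.0189, 0.0271]
eef_rot: [[0.032, 0.999, 0.033], [0.999, -0.032, -0.015], [-0.014, 0.034, -0.999]]
contact_force: [0.0, 0.4, 0.8]
grip_width: 0.396
time_s: 39.15
eef_pos: [0.5122, -0.0166, 0.1401]
eef_rot: [[0.032, 0.999, 0.02], [0.999, -0.032, -0.014], [-0.013, 0.02, -1.0]]
contact_force: [0.6, -0.0, 1.2]
grip_width: 0.509
[ 0.51545002 -0.01689509  0.14607407]
```

View pics/w17.png

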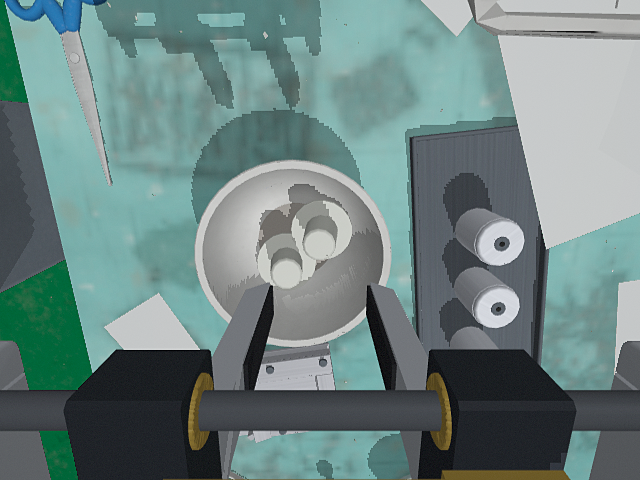

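```bash
python3 -m creep '[0.7,30,7,0,-1.8,0.7,40,8,0,0,0.7,40,8,0,0,0.7,40,8,0,0,0.7,40,8,0,0,0.7,40,8,0,0,0.7,40,8,0,0,0.7,25,5,0,0,0.7,8,2,0,0]';python3 -m creep '[0.7,0,0,0,0]'
```

```text
time_s: 39.95
eef_pos: [0.5894, 0.2935, 0.1569]
eef_rot: [[0.008, 0.998, 0.059], [1.0, -0.007, -0.015], [-0.014, 0.059, -0.998]]
contact_force: [-0.4, -0.5, -0.3]
grip_width: 0.701
time_s: 40.03
eef_pos: [0.5895, 0.2956, 0.1567]
eef_rot: [[0.005, 0.998, 0.059], [1.0, -0.004, -0.014], [-0.014, 0.059, -0.998]]
contact_force: [-0.1, -0.8, 1.1]
grip_width: 0.7
```

Reduce tilt by the up/down jiggle, approach.

```bash
python3 -m creep '[0.7,17,-12,20,0,0.7,0,0,20,0,0.7,0,0,-30,0,0.7,0,0,30,0,0.7,0,0,-30,0,0.7,0,0,30,0]';python3 -m creep '[0.7,0,0,0,0]';python3 - <<'E'
from h import *
o=get_obs();print(o["eef_pos"],o["eef_rot"][:,2])
cam("wrist","w18")
crop("w18",160,120,480,360,2,"w18c")
E
```

```text
time_s: 40.53
eef_pos: [0.5602, 0.2965, 0.1129]
eef_rot: [[0.009, 1.0, 0.001], [0.999, -0.009, -0.046], [-0.046, 0.001, -0.999]]
contact_force: [1.5, 0.8, 4.0]
grip_width: 0.701
time_s: 40.62
eef_pos: [0.5552, 0.2921, 0.1051]
eef_rot: [[0.01, 1.0, -0.013], [0.999, -0.011, -0.053], [-0.053, -0.013, -0.998]]
contact_force: [-0.4, -0.4, -1.6]
grip_width: 0.697
[0.5551601  0.29205802 0.10512323] [-0.01309036 -0.05318557 -0.99849884]
```

View pics/w18c.png

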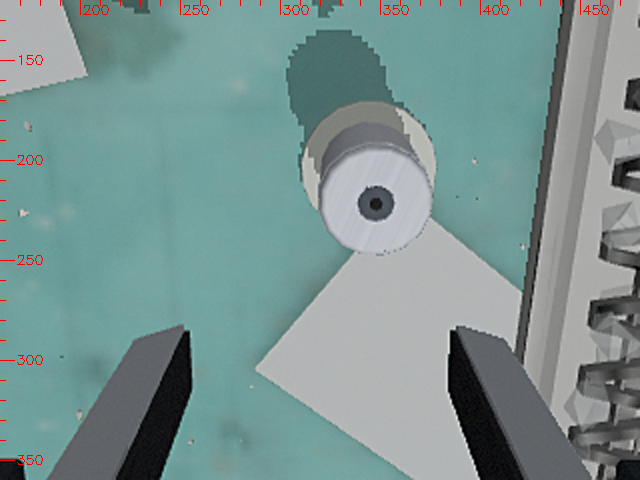

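```bash
python3 - <<'E'
from h import *
print(plane("w18",(348,222),.056))
E
python3 -m creep '[0.7,15,15,10,0,0.7,3,3,10,0,0.7,0,0,5,0]';python3 -m creep '[0.7,0,0,2,0]'
```

```text
[0.57586949 0.31132261 0.056     ]
time_s: 40.92
eef_pos: [0.5816, 0.3082, 0.0918]
eef_rot: [[0.016, 1.0, 0.008], [0.999, -0.015, -0.045], [-0.045, 0.009, -0.999]]
contact_force: [0.5, -0.1, 0.3]
grip_width: 0.704
time_s: 41.0
eef_pos: [0.5828, 0.3078, 0.091]
eef_rot: [[0.016, 1.0, 0.01], [0.999, -0.016, -0.044], [-0.044, 0.011, -0.999]]
contact_force: [-0.2, 0.2, 0.7]
grip_width: 0.703
```

```bash
python3 -m creep '[0.7,-30,0,0,0,0.7,30,0,0,0]';python3 -m creep '[0.7,0,0,0,0,0.7,0,0,0,0]';python3 -m creep '[0.7,30,0,0,0,0.7,-30,0,0,0]';python3 -m creep '[0.7,0,0,0,0,0.7,0,0,0,0]'
```

```text
time_s: 41.17
eef_pos: [0.5848, 0.301, 0.0927]
eef_rot: [[0.023, 1.0, 0.012], [0.999, -0.022, -0.048], [-0.048, 0.014, -0.999]]
contact_force: [0.2, 0.5, -0.6]
grip_width: 0.702
time_s: 41.33
eef_pos: [0.5856, 0.3027, 0.0952]
eef_rot: [[0.023, 1.0, 0.016], [0.999, -0.022, -0.044], [-0.044, 0.017, -0.999]]
contact_force: [-0.5, -0.4, 0.7]
grip_width: 0.697
time_s: 41.5
eef_pos: [0.5856, 0.3075, 0.0957]
eef_rot: [[0.018, 1.0, 0.017], [0.999, -0.018, -0.04], [-0.04, 0.018, -0.999]]
contact_force: [-0.4, -0.2, -0.8]
grip_width: 0.701
time_s: 41.67
eef_pos: [0.5869, 0.3048, 0.0978]
eef_rot: [[0.02, 1.0, 0.02], [0.999, -0.019, -0.042], [-0.042, 0.021, -0.999]]
contact_force: [-0.1, 0.4, -0.2]
grip_width: 0.699
```

```bash
python3 -m creep '[0.7,4,-8,20,-1,0.7,2,-2,25,0,0.7,2,-1,15,0]';python3 -m creep '[0.7,0,0,2,0]'
```

```text
time_s: 41.92
eef_pos: [0.5836, 0.3123, 0.0466]
eef_rot: [[0.003, 0.999, 0.038], [0.999, -0.002, -0.035], [-0.034, 0.039, -0.999]]
contact_force: [0.2, -0.1, -0.4]
grip_width: 0.703
time_s: 42.0
eef_pos: [0.5822, 0.3118, 0.0425]
eef_rot: [[0.003, 0.999, 0.035], [0.999, -0.002, -0.036], [-0.036, 0.035, -0.999]]
contact_force: [0.2, -0.3, -0.2]
grip_width: 0.697
```

```bash
python3 -m creep '[0.7,0,0,-20,0,0.7,0,0,20,0]';python3 -m creep '[0.7,0,0,0,0]'
```

```text
time_s: 42.17
eef_pos: [0.5847, 0.3129, 0.0481]
eef_rot: [[0.003, 0.999, 0.043], [0.999, -0.002, -0.033], [-0.033, 0.043, -0.999]]
contact_force: [0.2, 0.4, 1.8]
grip_width: 0.7
time_s: 42.25
eef_pos: [0.5825, 0.3116, 0.0448]
eef_rot: [[0.003, 0.999, 0.037], [0.999, -0.002, -0.036], [-0.036, 0.037, -0.999]]
contact_force: [-0.8, -1.0, -1.5]
grip_width: 0.7
```

```bash
python3 -m creep '[0.7,0,0,-40,0,0.7,0,0,28,0,0.7,0,0,-30,0,0.7,0,0,28,0]';python3 -m creep '[0.7,0,0,0,0]'
```

```text
time_s: 42.58
eef_pos: [0.5734, 0.3077, 0.0599]
eef_rot: [[0.003, 1.0, 0.021], [0.999, -0.002, -0.044], [-0.043, 0.021, -0.999]]
contact_force: [2.1, 0.8, 4.4]
grip_width: 0.699
time_s: 42.67
eef_pos: [0.5685, 0.3052, 0.0538]
eef_rot: [[0.002, 1.0, 0.009], [0.999, -0.002, -0.049], [-0.049, 0.009, -0.999]]
contact_force: [-1.4, -0.6, -2.8]
grip_width: 0.699
```

```bash
python3 -m creep '[0.7,4,8,5,0,0.7,1,0,12,0]';python3 -m creep '[0.7,0,0,4,0]'
```

```text
time_s: 42.83
eef_pos: [0.5812, 0.3112, 0.0438]
eef_rot: [[0.003, 1.0, 0.021], [0.999, -0.002, -0.044], [-0.044, 0.021, -0.999]]
contact_force: [0.2, 0.3, -0.0]
grip_width: 0.7
time_s: 42.92
eef_pos: [0.5825, 0.3117, 0.0401]
eef_rot: [[0.003, 1.0, 0.022], [0.999, -0.002, -0.043], [-0.043, 0.022, -0.999]]
contact_force: [0.1, -0.8, -0.2]
grip_width: 0.7
```

```bash
python3 -m creep '[0.7,-1,-6,12,0,0.7,0,-1,13,0,0.7,0,0,8,0]';python3 -m creep '[0.7,0,0,2,0]'
```

```text
time_s: 43.17
eef_pos: [0.5826, 0.3122, 0.0121]
eef_rot: [[0.004, 0.999, 0.035], [0.999, -0.002, -0.038], [-0.037, 0.035, -0.999]]
contact_force: [-0.2, 0.0, -0.6]
grip_width: 0.698
time_s: 43.25
eef_pos: [0.5829, 0.3121, 0.0094]
eef_rot: [[0.004, 0.999, 0.034], [0.999, -0.002, -0.038], [-0.038, 0.034, -0.999]]
contact_force: [-0.8, -1.0, 0.4]
grip_width: 0.701
```

```bash
python3 -m creep '[0.7,-3,-5,4,0,0.7,0,-1,3,0]';python3 -m creep '[0,0,0,2,0,0,0,0,1,0,0,0,0,0,0,0,0,0,0,0,0,0,0,0,0,0,0,0,0,0]'
```

```text
time_s: 43.42
eef_pos: [0.5786, 0.3094, 0.0033]
eef_rot: [[0.004, 0.999, 0.037], [0.999, -0.002, -0.037], [-0.036, 0.037, -0.999]]
contact_force: [-0.6, 0.7, 0.3]
grip_width: 0.704
time_s: 43.92
eef_pos: [0.5789, 0.3094, 0.0011]
eef_rot: [[0.004, 0.999, 0.038], [0.999, -0.003, -0.036], [-0.036, 0.038, -0.999]]
contact_force: [-0.0, 0.7, 0.4]
grip_width: 0.418
```

```bash
python3 -m creep '[0,0,0,-20,0,0,0,0,-35,0,0,0,0,-35,0,0,0,0,-35,0,0,-10,-4,-10,0]';python3 -m creep '[0,-30,-10,0,0,0,-39,-13,0,0,0,-39,-13,0,0,0,-39,-13,0,0,0,-39,-13,0,0,0,-39,-13,0,0,0,-39,-13,0,0,0,-39,-13,0,0,0,-39,-13,0,0,0,-39,-13,0,0]'
```

```text
time_s: 44.33
eef_pos: [0.5651, 0.3031, 0.1308]
eef_rot: [[0.002, 1.0, 0.021], [0.999, -0.001, -0.043], [-0.043, 0.021, -0.999]]
contact_force: [0.9, -0.5, -0.3]
grip_width: 0.419
time_s: 45.17
eef_pos: [0.4318, -0.0784, 0.1358]
eef_rot: [[-0.01, 1.0, 0.019], [0.999, 0.011, -0.043], [-0.043, 0.019, -0.999]]
contact_force: [0.4, -0.9, -1.5]
grip_width: 0.413
```

```bash
python3 -m creep '[0,-39,-9,0,0.5,0,-37,-9,0,0,0,-30,-7,10,0,0,-10,-3,20,0]';python3 -m creep '[0,0,0,10,0]'
```

```text
time_s: 45.5
eef_pos: [0.3981, -0.2063, 0.1096]
eef_rot: [[0.005, 1.0, 0.022], [0.999, -0.004, -0.05], [-0.05, 0.022, -0.998]]
contact_force: [0.3, -0.5, -2.0]
grip_width: 0.416
time_s: 45.58
eef_pos: [0.3953, -0.2086, 0.0966]
eef_rot: [[0.01, 1.0, 0.018], [0.999, -0.009, -0.05], [-0.049, 0.018, -0.999]]
contact_force: [-0.3, 0.8, -2.1]
grip_width: 0.415
```

```bash
python3 -m creep '[0,3,4,25,0,0,2,2,28,0,0,2,1,18,0]';python3 -m creep '[0,0,0,2,0]'
```

```text
time_s: 45.83
eef_pos: [0.4026, -0.2062, 0.0229]
eef_rot: [[0.016, 1.0, 0.021], [0.999, -0.015, -0.051], [-0.051, 0.021, -0.998]]
contact_force: [-0.6, 1.3, -2.1]
grip_width: 0.418
time_s: 45.92
eef_pos: [0.3993, -0.2033, 0.016]
eef_rot: [[0.015, 1.0, 0.013], [0.999, -0.014, -0.046], [-0.046, 0.014, -0.999]]
contact_force: [-0.2, 0.9, -2.6]
grip_width: 0.418
```

Run:
```python
from h import *
print(get_obs()["eef_pos"])
cam("wrist","w19");cam("scene","sc19")
crop("w19",220,180,480,375,3,"w19c");crop("sc19",240,290,400,410,5,"sc19c")
```

```text
[ 0.39927068 -0.20326773  0.01601531]
```

View pics/w19c.png

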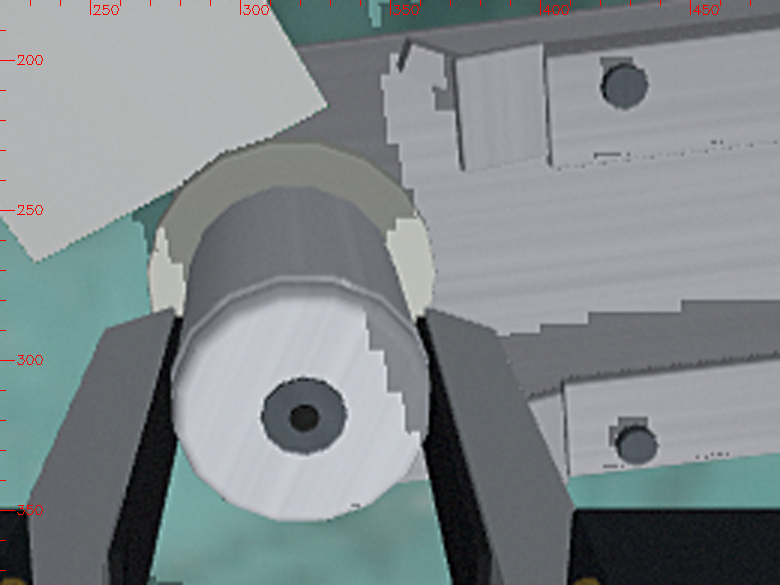

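View pics/sc19c.png

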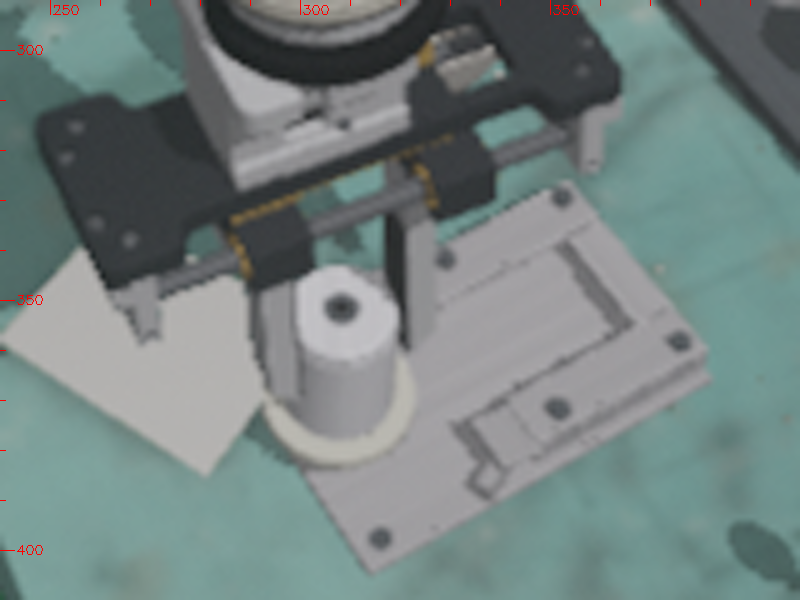

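Run:
```python
from h import *
m=lambda x,y:(220+x/3,180+y/3)
P=plane("w19",m(304,417),.071);print("mould",P, "scr",plane("w19",m(624,86),.0205),plane("w19",m(636,445),.0205))
print("foot L/R mid x",plane("w19",m(291.5,270),.021))
# predicted foot outline for centre guess
zf=.016-.001+.006
for cy in (-.208,-.206,-.204):
  c=np.array([P[0],cy,zf]); print(cy,[ (np.array(proj("w19",c+.028*np.array([np.cos(a),np.sin(a),0])))-[220,180])*3 for a in (0,np.pi/2,np.pi)])
```

```text
mould [ 0.40033929 -0.20139864  0.071     ] scr [ 0.46084989 -0.16262852  0.0205    ] [ 0.46906962 -0.23813794  0.0205    ]
foot L/R mid x [ 0.39897775 -0.19766336  0.021     ]
-0.208 [array([442.00360613, 315.8733883 ]), array([297.13718116, 182.81893327]), array([156.33335966, 321.66074969])]
-0.206 [array([442.25948067, 306.52725187]), array([296.97253732, 172.67474025]), array([155.77199173, 312.30817043])]
-0.204 [array([442.51682093, 297.1275781 ]), array([296.80690969, 162.46993324]), array([155.20740019, 302.90188463])]
```

```bash
python3 -m creep '[0,-8,2,5,0,0,-1,1,2,0]';python3 -m creep '[0,0,0,1,0]'
```

```text
time_s: 46.18
eef_pos: [0.4058, -0.2146, 0.0148]
eef_rot: [[0.012, 1.0, 0.021], [0.999, -0.011, -0.051], [-0.051, 0.021, -0.998]]
contact_force: [-0.2, -0.1, -1.7]
grip_width: 0.419
time_s: 46.27
eef_pos: [0.407, -0.2155, 0.0149]
eef_rot: [[0.013, 1.0, 0.023], [0.999, -0.011, -0.053], [-0.052, 0.024, -0.998]]
contact_force: [0.1, -0.3, -2.1]
grip_width: 0.416
```

```bash
python3 -m creep '[0,4,0,5,0,0,1,0,3,0]';python3 -m creep '[0,0,0,2,0]'
```

```text
time_s: 46.43
eef_pos: [0.4092, -0.2123, 0.0086]
eef_rot: [[0.014, 1.0, 0.027], [0.998, -0.012, -0.055], [-0.055, 0.028, -0.998]]
contact_force: [-0.6, -0.0, -1.2]
grip_width: 0.417
time_s: 46.52
eef_pos: [0.4097, -0.2123, 0.0068]
eef_rot: [[0.014, 1.0, 0.028], [0.998, -0.012, -0.056], [-0.055, 0.029, -0.998]]
contact_force: [-0.5, -0.1, -2.2]
grip_width: 0.415
```

```bash
python3 -m creep '[0,2.5,8,0,0,0,1.2,8,0.3,0]';python3 -m creep '[0,1,8,0.3,0]'
```

```text
time_s: 46.68
eef_pos: [0.4255, -0.2088, 0.0068]
eef_rot: [[0.015, 1.0, 0.028], [0.998, -0.013, -0.056], [-0.056, 0.028, -0.998]]
contact_force: [-0.1, 0.3, -1.1]
grip_width: 0.414
time_s: 46.77
eef_pos: [0.4345, -0.2077, 0.0067]
eef_rot: [[0.015, 0.999, 0.028], [0.998, -0.013, -0.056], [-0.056, 0.029, -0.998]]
contact_force: [0.1, 0.2, -1.3]
grip_width: 0.418
```

```bash
python3 -m creep '[0,1,8,0.3,0]';python3 -m creep '[0,1,8,0.3,0]';python3 -m creep '[0,1,8,0.3,0]'
```

```text
time_s: 46.85
eef_pos: [0.4437, -0.2066, 0.0067]
eef_rot: [[0.015, 0.999, 0.029], [0.998, -0.013, -0.056], [-0.056, 0.029, -0.998]]
contact_force: [-0.3, 0.4, -2.2]
grip_width: 0.417
time_s: 46.93
eef_pos: [0.453, -0.2054, 0.0065]
eef_rot: [[0.014, 0.999, 0.029], [0.998, -0.013, -0.056], [-0.056, 0.03, -0.998]]
contact_force: [0.5, -1.0, -1.4]
grip_width: 0.416
time_s: 47.02
eef_pos: [0.4622, -0.2044, 0.0065]
eef_rot: [[0.014, 0.999, 0.029], [0.998, -0.012, -0.056], [-0.056, 0.03, -0.998]]
contact_force: [-0.6, -0.7, 0.3]
grip_width: 0.413
```

```bash
python3 -m creep '[0,1,8,0.1,0]';python3 -m creep '[0,1,8,0.2,0]';python3 -m creep '[0,0.5,5,0.2,0]'
```

```text
time_s: 47.1
eef_pos: [0.4713, -0.2034, 0.0066]
eef_rot: [[0.014, 0.999, 0.029], [0.998, -0.012, -0.056], [-0.056, 0.03, -0.998]]
contact_force: [-0.4, -0.4, -1.9]
grip_width: 0.418
time_s: 47.18
eef_pos: [0.4804, -0.2023, 0.0065]
eef_rot: [[0.013, 0.999, 0.029], [0.998, -0.012, -0.056], [-0.056, 0.029, -0.998]]
contact_force: [-0.2, -0.4, 0.2]
grip_width: 0.412
time_s: 47.27
eef_pos: [0.4868, -0.2018, 0.0065]
eef_rot: [[0.013, 0.999, 0.029], [0.998, -0.011, -0.056], [-0.056, 0.03, -0.998]]
contact_force: [-1.1, -0.3, -1.0]
grip_width: 0.411
```

```bash
python3 -m creep '[0,0,3,0,0]';python3 -m creep '[0,0,2,0,0]'
```

```text
time_s: 47.35
eef_pos: [0.4903, -0.2015, 0.0064]
eef_rot: [[0.012, 1.0, 0.028], [0.998, -0.011, -0.056], [-0.056, 0.029, -0.998]]
contact_force: [-5.8, 0.7, 1.4]
grip_width: 0.416
time_s: 47.43
eef_pos: [0.4905, -0.2017, 0.0064]
eef_rot: [[0.012, 1.0, 0.022], [0.998, -0.01, -0.056], [-0.056, 0.023, -0.998]]
contact_force: [-10.2, 0.2, 6.6]
grip_width: 0.418
```

```bash
python3 -m creep '[0,-0.3,-1,-6,0,0,-0.5,0.3,-8,0]';python3 -m creep '[0,-0.6,0.5,-10,0,0,-0.6,0.5,-10,0]';python3 -m creep '[0,-1,1,-15,0,0,-1,1,-20,0,0,-1,1,-25,0,0,0,1,-25,0]';python3 - <<'E'
from h import *
cam("wrist","w20");cam("scene","sc20")
crop("sc20",250,240,410,390,4,"sc20c")
a=cv2.imread("pics/w20.png");b=cv2.imread("pics/sc20c.png");cv2.imwrite("pics/m.png",np.hstack([cv2.resize(a,(440,330)),cv2.resize(b,(352,330))]))
E
```

```text
time_s: 47.6
eef_pos: [0.4877, -0.2007, 0.0181]
eef_rot: [[0.011, 1.0, 0.017], [0.999, -0.01, -0.054], [-0.053, 0.018, -0.998]]
contact_force: [0.8, 0.8, -3.6]
grip_width: 0.41
time_s: 47.77
eef_pos: [0.4876, -0.2001, 0.0382]
eef_rot: [[0.012, 1.0, 0.016], [0.999, -0.011, -0.052], [-0.051, 0.016, -0.999]]
contact_force: [-0.2, -1.0, -5.5]
grip_width: 0.415
time_s: 48.1
eef_pos: [0.489, -0.1983, 0.1278]
eef_rot: [[0.013, 1.0, 0.015], [0.999, -0.012, -0.05], [-0.05, 0.016, -0.999]]
contact_force: [0.1, -0.1, -2.0]
grip_width: 0.418
```

View pics/m.png

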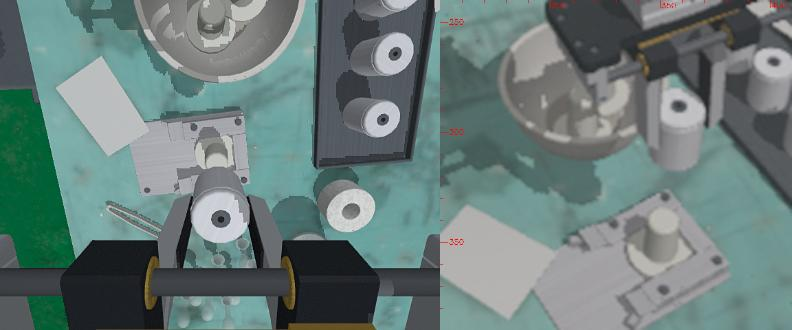

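```bash
python3 -m creep '[0,26,20,0,0,0,32,24,0,0,0,32,24,0,0,0,32,24,0,0,0,32,24,0,0,0,32,24,0,0,0,20,16,0,0,0,6,5,5,0]';python3 -m creep '[0,0,0,15,0,0,0,0,20,0]'
```

```text
time_s: 48.87
eef_pos: [0.6647, 0.0135, 0.1237]
eef_rot: [[0.024, 0.999, 0.038], [0.998, -0.021, -0.06], [-0.059, 0.039, -0.997]]
contact_force: [-0.5, -0.1, -0.2]
grip_width: 0.418
time_s: 49.03
eef_pos: [0.6696, 0.0142, 0.0905]
eef_rot: [[0.019, 0.999, 0.045], [0.998, -0.017, -0.06], [-0.059, 0.046, -0.997]]
contact_force: [0.1, 0.1, -0.8]
grip_width: 0.414
```

```bash
python3 -m creep '[0,16,-5,22,0,0,2,-2,25,0,0,2,-1,16,0]';python3 -m creep '[0,0,0,5,0]'
```

```text
time_s: 49.28
eef_pos: [0.6639, 0.0286, 0.0221]
eef_rot: [[0.021, 0.999, 0.045], [0.998, -0.018, -0.062], [-0.061, 0.046, -0.997]]
contact_force: [-0.9, 0.4, -1.5]
grip_width: 0.416
time_s: 49.37
eef_pos: [0.6609, 0.028, 0.0127]
eef_rot: [[0.021, 0.999, 0.038], [0.998, -0.018, -0.062], [-0.061, 0.039, -0.997]]
contact_force: [-1.7, -0.8, -1.4]
grip_width: 0.414
```

```bash
python3 -m creep '[0,0,1,9,0]';python3 -m creep '[0,0,0,4,0]'
```

```text
time_s: 49.45
eef_pos: [0.6618, 0.0267, 0.0033]
eef_rot: [[0.021, 0.999, 0.038], [0.998, -0.019, -0.062], [-0.061, 0.039, -0.997]]
contact_force: [0.4, -0.5, -0.4]
grip_width: 0.42
time_s: 49.53
eef_pos: [0.6609, 0.0253, -0.002]
eef_rot: [[0.022, 0.999, 0.035], [0.998, -0.019, -0.063], [-0.062, 0.036, -0.997]]
contact_force: [-4.4, -1.1, 10.0]
grip_width: 0.414
```

```bash
python3 -m creep '[0.7,0,0,-1,0,0.7,0,0,0,0,0.7,0,0,0,0,0.7,0,0,0,0]';python3 -m creep '[0.7,-1,0,-15,0,0.7,-2,0,-30,0,0.7,-2,0,-35,0,0.7,-2,0,-35,0,0.7,0,-10,-20,0]';python3 -m creep '[0.6,-26,-20,0,0,0.6,-33,-24,0,0,0.6,-33,-24,0,0,0.6,-33,-24,0,0,0.6,-33,-24,0,0,0.6,-33,-24,0,0,0.6,-20,-14,0,0]'
```

```text
time_s: 49.87
eef_pos: [0.6639, 0.0233, 0.0033]
eef_rot: [[0.024, 0.999, 0.042], [0.998, -0.022, -0.064], [-0.063, 0.044, -0.997]]
contact_force: [0.6, 0.1, -0.0]
grip_width: 0.665
time_s: 50.28
eef_pos: [0.6461, 0.0247, 0.1382]
eef_rot: [[0.024, 0.999, 0.034], [0.998, -0.022, -0.063], [-0.063, 0.035, -0.997]]
contact_force: [0.7, 0.1, 0.8]
grip_width: 0.699
time_s: 50.87
eef_pos: [0.4927, -0.1852, 0.1624]
eef_rot: [[0.013, 0.997, 0.071], [0.998, -0.008, -0.068], [-0.067, 0.071, -0.995]]
contact_force: [-0.8, -0.0, 1.1]
grip_width: 0.597
```

```bash
python3 -m creep '[0.6,0,0,20,0,0.6,0,0,-30,0,0.6,0,0,30,0,0.6,0,0,-30,0,0.6,0,0,30,0,0.6,0,0,-30,0,0.6,0,0,30,0]';python3 -m creep '[0.6,0,0,0,0]'
python3 - <<'E'
from h import *
cam("wrist","w21")
print(get_obs()["eef_pos"])
crop("w21",120,80,520,380,2,"w21c")
E
```

```text
time_s: 51.45
eef_pos: [0.4551, -0.1754, 0.1335]
eef_rot: [[0.02, 1.0, -0.023], [0.999, -0.021, -0.026], [-0.026, -0.022, -0.999]]
contact_force: [1.4, -1.1, 3.2]
grip_width: 0.601
time_s: 51.53
eef_pos: [0.4488, -0.1723, 0.1251]
eef_rot: [[0.02, 0.999, -0.038], [1.0, -0.021, -0.018], [-0.019, -0.038, -0.999]]
contact_force: [-1.4, 1.2, -2.4]
grip_width: 0.6
[ 0.45260009 -0.17410408  0.13088361]
```

View pics/w21c.png

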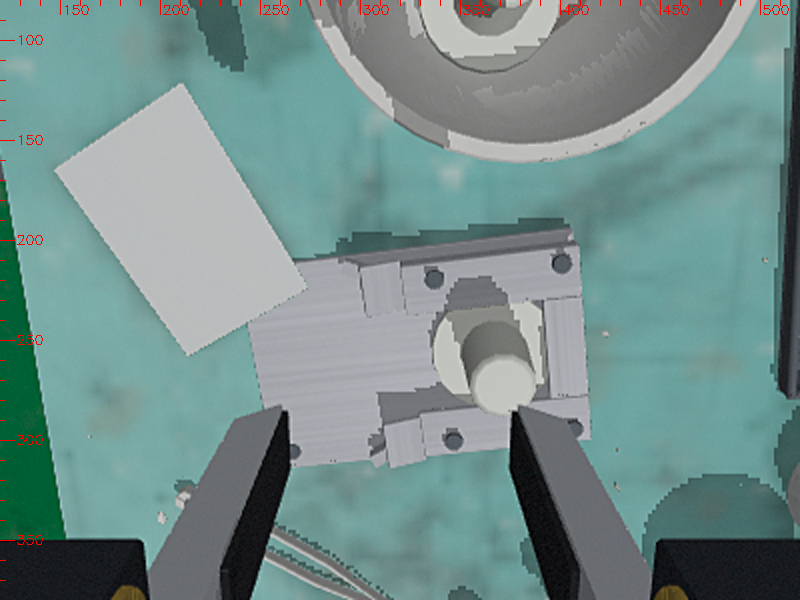

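```bash
python3 -m creep '[0.6,-11,17,10,-1,0.6,-9,17,20,0,0.6,-2,3,25,0,0.6,0,0,15,0]';python3 -m creep '[0.6,0,0,2,0]'
```

```text
time_s: 51.92
eef_pos: [0.5023, -0.2053, 0.0781]
eef_rot: [[0.002, 1.0, 0.006], [0.999, -0.002, -0.04], [-0.04, 0.006, -0.999]]
contact_force: [-0.5, -0.0, -0.4]
grip_width: 0.604
time_s: 52.0
eef_pos: [0.5038, -0.2062, 0.0768]
eef_rot: [[0.002, 1.0, 0.008], [0.999, -0.002, -0.041], [-0.041, 0.008, -0.999]]
contact_force: [0.0, -0.4, 0.1]
grip_width: 0.6
```

```bash
python3 -m creep '[0.6,8,-14,5,0,0.6,2,-2,15,0]';python3 -m creep '[0.6,0,0,2,0]'
python3 - <<'E'
from h import *
cam("wrist","w22")
print(get_obs()["eef_pos"])
crop("w22",180,140,420,320,3,"w22c")
E
```

```text
time_s: 52.17
eef_pos: [0.4948, -0.2005, 0.0651]
eef_rot: [[0.003, 1.0, 0.022], [0.999, -0.002, -0.048], [-0.048, 0.022, -0.999]]
contact_force: [0.2, -0.4, 0.1]
grip_width: 0.603
time_s: 52.25
eef_pos: [0.4954, -0.2007, 0.0642]
eef_rot: [[0.003, 1.0, 0.024], [0.999, -0.002, -0.049], [-0.049, 0.024, -0.999]]
contact_force: [0.1, 0.1, -0.8]
grip_width: 0.6
[ 0.49665248 -0.20131762  0.06592307]
```

View pics/w22c.png

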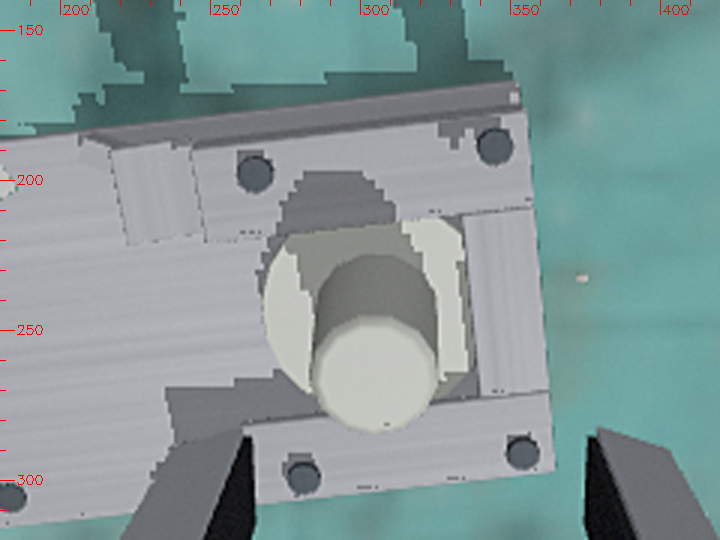

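```bash
python3 - <<'E'
from h import *
print(plane("w22",(180+375/3,140+376/3),.055))
E
python3 -m creep '[0.6,4,-6,18,0,0.6,2,-2,20,0,0.6,1,-1,8,0]';python3 -m creep '[0.6,0,0,1,0]'
```

```text
[ 0.48778051 -0.19773822  0.055     ]
time_s: 52.55
eef_pos: [0.4979, -0.2011, 0.0308]
eef_rot: [[0.004, 0.999, 0.047], [0.998, -0.001, -0.061], [-0.061, 0.047, -0.997]]
contact_force: [-0.3, 0.9, 0.0]
grip_width: 0.597
time_s: 52.63
eef_pos: [0.4986, -0.2013, 0.0306]
eef_rot: [[0.004, 0.999, 0.048], [0.998, -0.001, -0.061], [-0.061, 0.048, -0.997]]
contact_force: [-1.5, 0.3, 0.1]
grip_width: 0.601
```

```bash
python3 -m creep '[0.6,0,0,-40,0,0.6,0,0,28,0,0.6,0,0,-30,0,0.6,0,0,30,0,0.6,0,0,-30,0,0.6,0,0,30,0]';python3 -m creep '[0.6,0,0,0,0]'
```

```text
time_s: 53.13
eef_pos: [0.4788, -0.1904, 0.0418]
eef_rot: [[0.001, 1.0, -0.001], [0.999, -0.001, -0.037], [-0.037, -0.001, -0.999]]
contact_force: [3.5, -1.7, 2.0]
grip_width: 0.603
time_s: 53.22
eef_pos: [0.474, -0.188, 0.0365]
eef_rot: [[0.001, 1.0, -0.012], [0.999, -0.001, -0.032], [-0.032, -0.012, -0.999]]
contact_force: [-1.0, 0.9, -1.7]
grip_width: 0.599
```

```bash
python3 -m creep '[0.6,-10,12,-2,0,0.6,0,0,0,0]';python3 -m creep '[0.6,0,0,0,0]'
```

```text
time_s: 53.38
eef_pos: [0.4883, -0.199, 0.0427]
eef_rot: [[0.0, 1.0, -0.007], [0.999, -0.001, -0.034], [-0.034, -0.007, -0.999]]
contact_force: [-0.1, 0.2, 0.8]
grip_width: 0.606
time_s: 53.47
eef_pos: [0.49, -0.1998, 0.0452]
eef_rot: [[0.001, 1.0, -0.004], [0.999, -0.001, -0.035], [-0.035, -0.004, -0.999]]
contact_force: [0.8, -0.7, -0.2]
grip_width: 0.602
```

```bash
python3 -m creep '[0.6,1,-3,20,0,0.6,1,-2,16,0]';python3 -m creep '[0.6,0,0,0,0]'
```

```text
time_s: 53.63
eef_pos: [0.4919, -0.2024, 0.0179]
eef_rot: [[0.001, 1.0, 0.012], [0.999, -0.001, -0.043], [-0.043, 0.012, -0.999]]
contact_force: [-0.8, -0.2, -0.8]
grip_width: 0.597
time_s: 53.72
eef_pos: [0.4912, -0.202, 0.0174]
eef_rot: [[0.001, 1.0, 0.011], [0.999, -0.001, -0.043], [-0.043, 0.011, -0.999]]
contact_force: [-0.7, -0.4, -0.1]
grip_width: 0.605
```

```bash
python3 -m creep '[0.6,2,-3,10,0]';python3 -m creep '[0.6,0,0,2,0]'
```

```text
time_s: 53.8
eef_pos: [0.4915, -0.2019, 0.0111]
eef_rot: [[0.002, 1.0, 0.018], [0.999, -0.001, -0.046], [-0.046, 0.018, -0.999]]
contact_force: [0.1, -0.0, 0.5]
grip_width: 0.602
time_s: 53.88
eef_pos: [0.4906, -0.2013, 0.0086]
eef_rot: [[0.001, 1.0, 0.016], [0.999, -0.001, -0.045], [-0.045, 0.016, -0.999]]
contact_force: [-0.0, -0.3, 0.4]
grip_width: 0.602
```

```bash
python3 -m creep '[0.3,1,-1.5,1,0,0,0,0,0.5,0,0,0,0,0,0,0,0,0,0,0,0,0,0,0,0,0,0,0,0,0,0,0,0,0,0]'
```

```text
time_s: 54.47
eef_pos: [0.4884, -0.2013, 0.0107]
eef_rot: [[0.001, 1.0, 0.015], [0.999, -0.0, -0.048], [-0.048, 0.015, -0.999]]
contact_force: [-0.1, -0.6, -0.4]
grip_width: 0.279
```

```bash
python3 -m creep '[0,-0.5,-5,0,0]';python3 -m creep '[0,-1,-9,0.3,0,0,-1,-9,0.2,0]';python3 -m creep '[0,-1,-10,0.2,0,0,-1,-10,0.2,0]';python3 -m creep '[0,-1,-10,0.2,0,0,-1,-12,0,0,0,-1,-12,0,0]'
```

```text
time_s: 54.55
eef_pos: [0.4843, -0.2018, 0.0107]
eef_rot: [[0.001, 1.0, 0.017], [0.999, -0.0, -0.048], [-0.048, 0.017, -0.999]]
contact_force: [-0.8, 0.2, -0.8]
grip_width: 0.277
time_s: 54.72
eef_pos: [0.4667, -0.204, 0.0102]
eef_rot: [[-0.0, 1.0, 0.019], [0.999, 0.001, -0.049], [-0.049, 0.019, -0.999]]
contact_force: [-0.3, -0.3, -0.1]
grip_width: 0.279
time_s: 54.88
eef_pos: [0.4459, -0.2065, 0.0101]
eef_rot: [[-0.0, 1.0, 0.022], [0.999, 0.001, -0.049], [-0.049, 0.022, -0.999]]
contact_force: [0.7, 0.3, 1.8]
grip_width: 0.281
time_s: 55.13
eef_pos: [0.4091, -0.2101, 0.01]
eef_rot: [[0.0, 1.0, 0.025], [0.999, 0.001, -0.051], [-0.051, 0.025, -0.998]]
contact_force: [1.0, 0.2, 1.5]
grip_width: 0.278
```

Out. Lift toward the bowl.

```bash
python3 -m creep '[0,0,-3,-20,0,0,0,0,-35,0,0,0,0,-35,0,0,8,4,-30,0]';python3 -m creep '[0,25,5,-10,0,0,38,10,0,0,0,38,10,0,0,0,38,10,0,0,0,30,8,0,0,0,10,3,0,0]'
python3 - <<'E'
from h import *
cam("wrist","w23")
print(get_obs()["eef_pos"])
E
```

```text
time_s: 55.47
eef_pos: [0.3925, -0.1926, 0.1221]
eef_rot: [[0.006, 1.0, 0.001], [0.999, -0.005, -0.038], [-0.038, 0.001, -0.999]]
contact_force: [1.9, 0.1, 0.3]
grip_width: 0.28
time_s: 55.97
eef_pos: [0.4393, -0.0134, 0.1339]
eef_rot: [[0.019, 1.0, 0.015], [0.999, -0.018, -0.047], [-0.047, 0.016, -0.999]]
contact_force: [-0.5, 0.2, -1.3]
grip_width: 0.28
[ 0.43922596 -0.01293639  0.13364938]
```

View pics/w23.png

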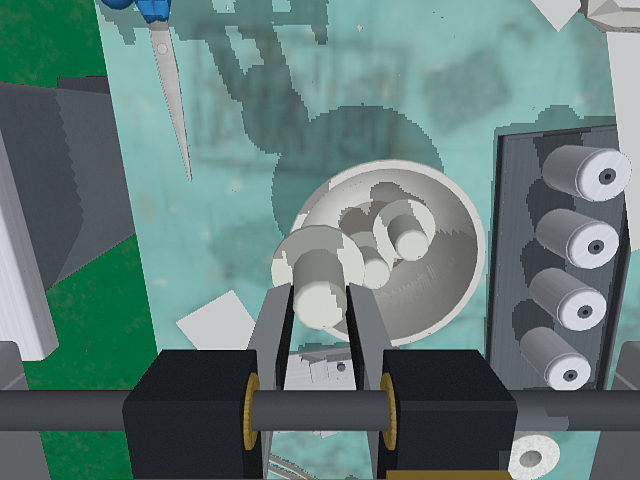

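Run:
```python
from h import *
print("bowl",plane("w23",(388,255),.063));print("P1",plane("w23",(371,272),.058),"P2",plane("w23",(410,240),.058))
print("plug", plane("w23",(319,305),.134-.006+.05))
for c in [(.493,-.0285)]:
  print([proj("w23",(c[0]+.079*np.cos(a),c[1]+.079*np.sin(a),.063)) for a in (0,np.pi/2,np.pi,-np.pi/2)])
```

```text
bowl [ 0.4951595  -0.02770078  0.063     ]
P1 [ 0.48288187 -0.04392471  0.058     ] P2 [ 0.51314433 -0.01735988  0.058     ]
plug [ 0.43936907 -0.00989857  0.178     ]
[array([485.08731608, 253.59832111]), array([389.1653782, 153.1889371]), array([284.82924807, 258.45362371]), array([381.89752445, 342.82041067])]
```

```bash
python3 -m creep '[0,8,13,5,0,0,8,11,15,0,0,3,1,20,0]';python3 -m creep '[0,0,0,5,0]'
```

```text
time_s: 56.27
eef_pos: [0.4662, 0.0027, 0.0965]
eef_rot: [[0.017, 1.0, 0.023], [0.999, -0.016, -0.05], [-0.05, 0.023, -0.998]]
contact_force: [0.1, 0.2, -0.6]
grip_width: 0.279
time_s: 56.35
eef_pos: [0.4637, 0.002, 0.0881]
eef_rot: [[0.016, 1.0, 0.016], [0.999, -0.015, -0.05], [-0.05, 0.017, -0.999]]
contact_force: [-0.7, 0.8, -0.7]
grip_width: 0.281
```

```bash
python3 -m creep '[0,2,2,15,0,0,2,1,15,0]';python3 -m creep '[0,1,0,6,0]'
```

```text
time_s: 56.52
eef_pos: [0.4669, 0.0019, 0.0594]
eef_rot: [[0.018, 1.0, 0.018], [0.999, -0.017, -0.052], [-0.052, 0.019, -0.998]]
contact_force: [-1.1, 0.2, 4.2]
grip_width: 0.281
time_s: 56.6
eef_pos: [0.4657, 0.0013, 0.0521]
eef_rot: [[0.019, 1.0, 0.016], [0.998, -0.018, -0.053], [-0.053, 0.017, -0.998]]
contact_force: [0.8, -0.4, 1.4]
grip_width: 0.281
```

Run:
```python
from h import *
cam("wrist","w24");cam("side","s24")
crop("s24",290,170,430,280,4,"s24c");crop("w24",220,100,460,340,2,"w24c")
a=cv2.imread("pics/w24c.png");b=cv2.imread("pics/s24c.png");cv2.imwrite("pics/m.png",np.hstack([cv2.resize(a,(350,350)),cv2.resize(b,(445,350))]))
```

```text
(no output)
```

View pics/m.png

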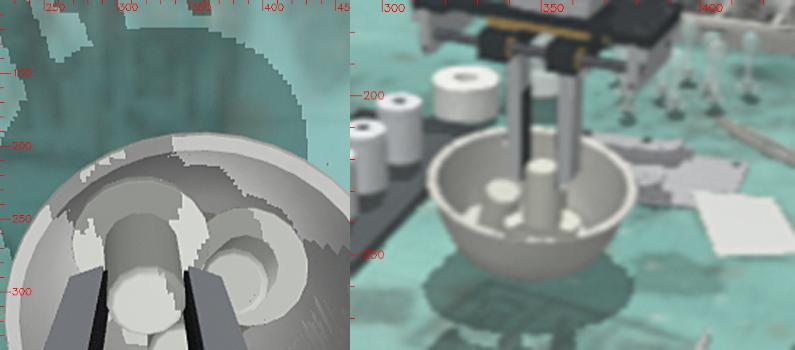

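```bash
python3 -m creep '[0,-1,2,6,0]';python3 -m creep '[0,0,0,4,0]'
```

```text
time_s: 56.78
eef_pos: [0.47, -0.0013, 0.0491]
eef_rot: [[0.02, 1.0, 0.022], [0.998, -0.019, -0.055], [-0.054, 0.023, -0.998]]
contact_force: [2.1, -1.1, 1.9]
grip_width: 0.282
time_s: 56.87
eef_pos: [0.4712, -0.0025, 0.0459]
eef_rot: [[0.021, 0.999, 0.025], [0.998, -0.019, -0.056], [-0.055, 0.026, -0.998]]
contact_force: [1.1, -0.9, 2.1]
grip_width: 0.281
```

```bash
python3 -m creep '[0.38,0,0,0,0,0.38,0,0,0,0,0.38,0,0,0,0]';python3 -m creep '[0.38,0,0,-20,0,0.4,0,0,-35,0,0.4,0,0,-35,0,0.4,0,0,-30,0]'
python3 - <<'E'
from h import *
cam("wrist","w25");cam("side","s25")
crop("s25",250,150,450,300,4,"s25c")
a=cv2.imread("pics/w25.png");b=cv2.imread("pics/s25c.png");cv2.imwrite("pics/m.png",np.hstack([cv2.resize(a,(400,300)),cv2.resize(b,(400,300))]))
E
```

```text
time_s: 57.12
eef_pos: [0.4708, -0.0026, 0.0464]
eef_rot: [[0.022, 0.999, 0.024], [0.998, -0.02, -0.054], [-0.054, 0.025, -0.998]]
contact_force: [1.2, -0.2, -0.2]
grip_width: 0.377
time_s: 57.45
eef_pos: [0.4599, 0.0055, 0.1601]
eef_rot: [[0.02, 1.0, -0.001], [0.999, -0.02, -0.05], [-0.05, 0.0, -0.999]]
contact_force: [0.9, 0.0, -0.5]
grip_width: 0.399
```

View pics/m.png

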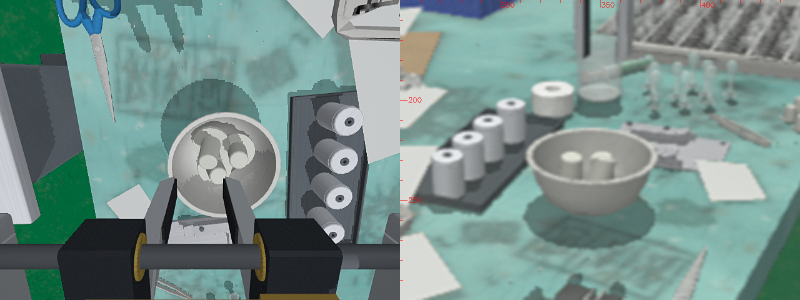

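```bash
python3 -m creep '[0.6,0,-20,-30,0,0.6,0,-20,-30,0,0.6,0,-20,-20,0,0.6,0,0,0,0,0.6,0,0,0,0,0.6,0,0,0,0,0.6,0,0,0,0,0.6,0,0,0,0]'
python3 - <<'E'
from h import *
for n in ("wrist","side","scene"): cam(n,n+"F")
crop("sideF",250,160,410,280,5,"f1");crop("sceneF",250,190,470,355,3,"f2");crop("wristF",200,140,520,380,2,"f3")
E
```

```text
time_s: 58.22
eef_pos: [0.3991, 0.0123, 0.2392]
eef_rot: [[0.017, 1.0, -0.002], [0.999, -0.017, -0.048], [-0.048, -0.001, -0.999]]
contact_force: [-0.0, -0.5, -0.6]
grip_width: 0.6
```

View pics/f1.png

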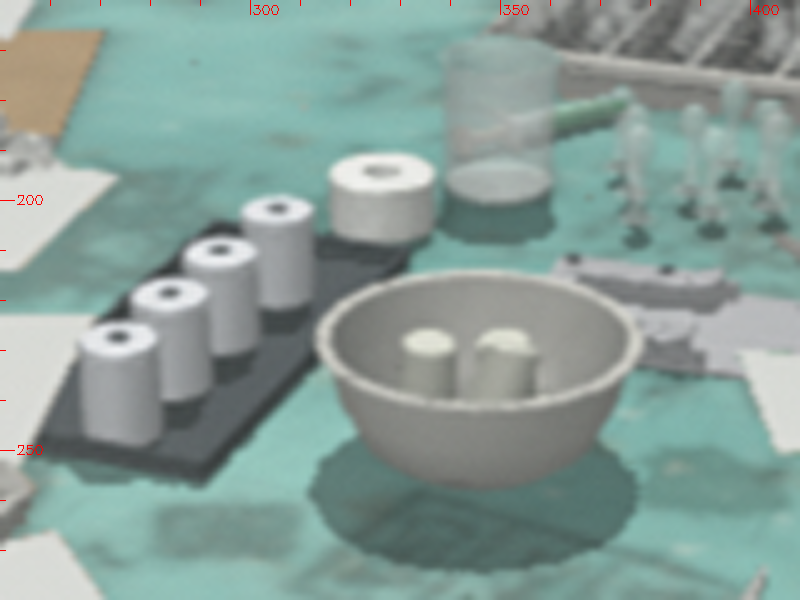

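View pics/f2.png

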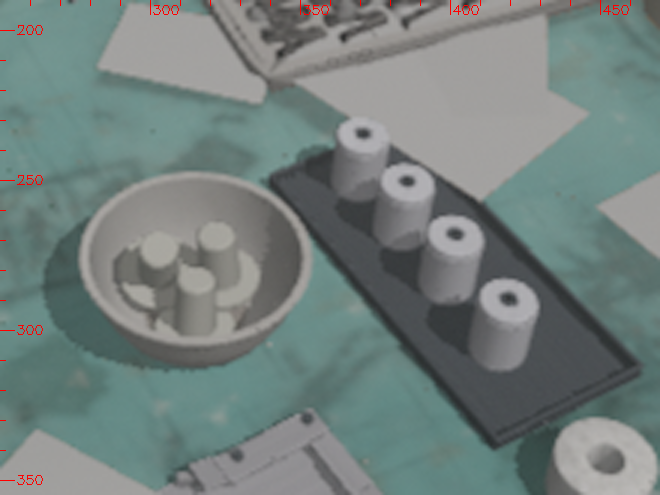

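View pics/f3.png

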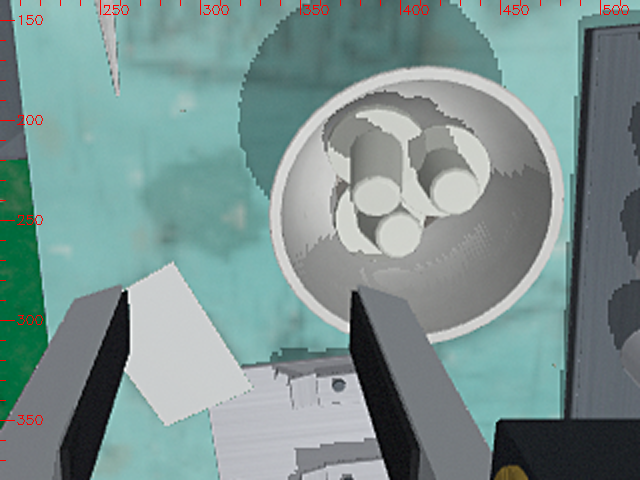

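Run:
```python
from h import *
S=[(362,133),(407,181),(455,234),(509,299)];D=[(118,337),(170,293),(220,250),(279,208)]
for a,b in zip(S,D): print(tri(("sceneF",(250+a[0]/3,190+a[1]/3)),("sideF",(250+b[0]/5,160+b[1]/5))))
print(get_obs()["time_s"],get_obs()["contact_force"])
```

```text
(array([0.65865218, 0.03185103, 0.05325194]), [1.5, 1.5])
(array([ 0.66261215, -0.0255186 ,  0.05284481]), [1.3, 1.3])
(array([ 0.66580233, -0.08434929,  0.05301287]), [1.6, 1.6])
(array([ 0.6655321 , -0.15012762,  0.05302843]), [1.0, 1.0])
58.3667 [ 0.50941285 -0.78522172 -0.12853592]
```

```bash
python3 -c "
from cell import hand_in
print(hand_in())"
```

```text
the job is handed in; nothing more can be done
None
```

The job is handed in at about 58 s on the robot's clock. All four moulds stand mouth down in the oven tray, and the three plugs stand in the steel bowl. The empty mould went straight to the tray. The other three were slid home under the fork's lip, drawn off upward at about 4 to 5 N, and their plugs put in the bowl.

**Last checks, all good:**
- In the scene and side pictures the four mould tops triangulate to about 53 mm above the bench, which matches moulds standing on the tray floor. They lie at about x 0.66 to 0.67 m and y +0.03 to −0.15 m, inside the walls as measured.
- The bowl looks level, with all three plugs inside it.
- The gripper was clear of everything, and the wrist force was under 1 N.

**What disagreed or went wrong on the way:**
- **Fingertips:** they sit about 30 mm above the reported TCP, measured in the cameras. The first mould was therefore gripped only near its top, though it still went into the tray upright. The first closing on the second mould met nothing and was redone lower.
- **Bowl:** it had shifted about 36 mm during the run, so I measured it again before placing plugs.
- **Tool tilt:** the tool drifted out of vertical by up to about 0.1 rad while moving. I corrected it with small up-and-down moves where it mattered.
- **Bystanders:** I did not measure the timer, cotton roll and tweezers again at the end. No move came near them, and nothing in the pictures showed them pushed.

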